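# Close the switch unit's bays and set its selector

### The arm

A 6-joint arm with a two-finger parallel gripper is mounted at the origin on the work surface. World frame = base frame: x ahead of the robot, y to its left, z up, the work surface at z = 0. Lengths are in m, angles in degrees, forces in N, time in s.
With the tool pointing down it reaches from about 0.325 to 0.75 m from the base axis. Payload 7.6 kg.
Tool frame: the origin (TCP) lies between the finger pads; the fingertips stand 19 mm ahead of it and the grasp point (between the pads) is the TCP (tip_reach is the distance from the TCP to the fingertips, in m); z points along the fingers, y is the line along which they close (so a half turn about z gives the same grasp; the last joint's range is limited). The gripper opens to 85 mm and grips with 20 to 120 N. Pads are 22 mm wide; open, the fingers measure 114 mm over their backs; the gripper's body (76 mm by 85 mm) begins 54 mm behind the grasp point. The pads swing forward as they close: fully open they stand 13 mm farther back than shut.
Start: joints at [71.774, 2.991, 80.254, -0, 96.75, -4.028], TCP at [0.129, 0.509, 0.25] pointing down, gripper open.
Joint ranges: [-166.34, 166.34], [-52.06, 124.39], [6.96, 135.62], [-60.46, 240.46], [14.63, 156.25], [-167.68, 167.68]. Speed limits (degrees/s): [147.25, 147.25, 172.46, 180, 180, 180].

### API

Orientations are given as [roll, pitch, yaw] about the fixed x, y, z axes, in that order (R = Rz(yaw) Ry(pitch) Rx(roll)).
In Python, from cell import * gives the robot as it stands.
- The arm moves only by the shell command python3 -m jog 'ROWS'. ROWS is JSON, a list that holds one entry, the list of rows, each a list of 5 numbers: the shift along the tool's x, y, z in m, then the turn about the tool's z in rad, then the opening, from 0 (shut) to 1 (fully open). In form: [[[x, y, z, twist, claw], ...]]. A call has 1 to 10 rows; each row shifts and turns the commanded pose from where the row before left it, along the tool's axes as they then stand; what a row does not reach is not made up. A row lasts 1/10 s, in which the tool goes at most 50 mm and 8.59 degrees, less where a joint would pass 70% of its speed; a pose out of reach is approached as far as the arm can. A call is refused whole if a number of a shift passes 0.05 or a number of a turn 0.15, either way. A call with a gripper value outside its range is refused whole. The fingers move at their own pace and stop on an object; the grip force is fixed at half the most. Time passes only in rows, so rows that do not move let the fingers close. It gives the time, the measured TCP pose, the force, the opening and the grip force at its end, in the units of the state.
- read_state(): the state, without advancing time (a new reading comes with each control period).
- snapshot(name): name is "scene" or "side" or "wrist"; returns a dict with "frame" (420x560x3 uint8, red, green, blue), "camera_matrix" (3x3 intrinsics, pixels), "k1" (the pictures are not rectified: a ray, as slopes to the right and down, at radius r is drawn at 1 + k1 r^2 times it, then the intrinsics apply), "position" and "orientation" of the camera in the world. Camera axes: x right, y up, looking along -z (the intrinsics and any distortion apply to the point x, -y, -z); pixel columns grow to the right and rows downward; lengths in m; the calibration is good to about 2 mm. A picture is of the moment at which its call begins. There is no depth.
- hand_in(): hands the job in; it is judged then, once.
Trained networks look in a picture, given as the dict that the camera call returned (one of the last four; its "shot" number tells which), for a name from the list of things; names that differ only in an ending like _2 or _b are one class to them, and where a whole thing is asked for, a point or a joint stands for the part that bears it (a point fixed in the world has none). Each returns a list of dicts, best first, with "p" (0 to 1); they miss things now and then, are a little off and sometimes report something else, mostly with a low value. They report only what shows in the picture. A call takes as long as a camera call. They do not tell look-alikes from the thing itself.
- recognise(picture, query): "bbox" ([left, top, width, height] in pixels, round what is visible of it).
The state is a dict: "t": time; "qpos": joint angles; "qd": joint speeds; "joint_torque": joint torques, N m; "position": TCP position; "tcp_rot": TCP orientation; "wrist_force": force on the tool from outside, world axes, zero at the start; "wrist_torque": the same for the moment, N m; "opening": finger opening in m; "finger_force": force on a finger pad.
Only numpy, scipy, OpenCV 4.12 (cv2) and the standard library are available. Lean on these libraries where they do the work, as an engineer would, in place of code of your own. Each camera call takes 0.05 s, during which the arm holds its last target. There are 200 camera calls.

### The job

On the calibration bench, first turn the switch unit's rotary selector anticlockwise to its off stop. With it off, fit every loose bay cover into an open bay of the unit, any cover in any bay: tip one end under the overhanging lip, then lower the other end until the cover lies flat and flush. Finally turn the selector clockwise until its pointer stands at the brass index tab, and leave everything else on the bench as it was.

Things in the scene. Friction and masses are not known exactly. Their poses are not given: they have to be found in the camera images.
- cover0: Aluminium bay cover, lying on the bench at the start (may be absent): plate 100 (own x) by 60 (own y) by 8 mm thick, with an upright pull fin across its middle, 12 mm thick (x), 44 mm wide (y), its top 48 mm above the underside. Same after a half turn about z. Origin: centre of the underside; z up through the fin. About 160 g.
- cover1: Aluminium bay cover, lying on the bench at the start (may be absent): plate 100 (own x) by 60 (own y) by 8 mm thick, with an upright pull fin across its middle, 12 mm thick (x), 44 mm wide (y), its top 48 mm above the underside. Same after a half turn about z. Origin: centre of the underside; z up through the fin. About 160 g.
- cover2: Aluminium bay cover, lying on the bench at the start (may be absent): plate 100 (own x) by 60 (own y) by 8 mm thick, with an upright pull fin across its middle, 12 mm thick (x), 44 mm wide (y), its top 48 mm above the underside. Same after a half turn about z. Origin: centre of the underside; z up through the fin. About 160 g.
- bay0 (a point): Centre of a bay's floor, chassis axes. Cavity 108 (x) by 66 mm (y), 8 mm deep below the rim on the +x and both y sides. On the -x side a fixed lip overhangs the cavity by 13 mm, from x = -54 to -41; its underside is 14 and its top 19 mm above this floor. A cover is longer than the 95 mm opening: its -x end must go in tilted, about 15 degrees, under the lip. The -y bay.
- bay1 (a point): Centre of a bay's floor, chassis axes. Cavity 108 (x) by 66 mm (y), 8 mm deep below the rim on the +x and both y sides. On the -x side a fixed lip overhangs the cavity by 13 mm, from x = -54 to -41; its underside is 14 and its top 19 mm above this floor. A cover is longer than the 95 mm opening: its -x end must go in tilted, about 15 degrees, under the lip. The middle bay, 80 mm from each neighbour.
- bay2 (a point): Centre of a bay's floor, chassis axes. Cavity 108 (x) by 66 mm (y), 8 mm deep below the rim on the +x and both y sides. On the -x side a fixed lip overhangs the cavity by 13 mm, from x = -54 to -41; its underside is 14 and its top 19 mm above this floor. A cover is longer than the 95 mm opening: its -x end must go in tilted, about 15 degrees, under the lip. The +y bay, next to the selector.
- chassis: The switch unit: fixed grey metal chassis 165 (own x) by 360 mm (own y), rim 44 mm above the bench. Origin on the bench under its middle. Bay centres at x = 0, y = -130, -50, +30 mm, selector at x = 0, y = +120 mm. +x points roughly away from the robot; the dark steel lip runs along the robot's side (-x) of all three bays, its top 55 mm above the bench.
- dial_axis (a point): Point on the selector's vertical turning axis, at the chassis' rim height (44 mm above the bench), chassis axes.
- dial (a joint): Selector angle, rad: 0 at the off stop, growing clockwise seen from above, to 4.71. Stays where left (0.06 N m friction). Grey knob: skirt 60 mm across, 13 mm high; on it a bar grip 56 mm long, 13 mm thick, from 13 to 43 mm above dial_axis; white line and nose at its pointer end. At off it points 135 degrees anticlockwise of the chassis' +x, to the wide white tick.
- dial_tip (a point): Pointer end of the selector, 40 mm from its axis; turns with it. Own x points outwards along the pointer and the bar grip.
- index_tip (a point): Inner end of the brass T-shaped index tab on the rim of the scale, 40 mm from the selector's axis; own x points outwards. Its place round the scale differs from start to start (1.5 to 3.4 rad clockwise from off). The pointer is set when dial_tip coincides with it horizontally.
- meter: Bystander: hand-held multimeter 85 x 170 x 38 mm lying on its back. Origin: centre of its underside.
- mug: Bystander: white mug, 80 mm across, 95 mm high. Origin: centre of its underside.
Things that resemble listed ones, but are neither listed nor needed, are in the scene too. Leave any blue look-alike of the cover2 alone.

How it is judged:
By the outcome, as a careful person would: the job done as asked, in the order asked, and still so for the second after the job is handed in, with the robot touching nothing.
Of cover0, cover1, cover2 only 2 to 3 are there at a start; the rules pass over those that are not, and their reading is None.
At some moment in a run one of cover0, cover1, cover2 may be knocked a few centimetres aside while the robot is not near it.
Once in a run the grip may slacken for a moment while it holds something.
It also fails if it takes over 210 s, if anything falls off the work surface, if the arm or the gripper's body presses on something with over 40 N, if the wrist force passes 120 N, or if a joint passes its speed limit or range.

## Working session

There is one attempt and no reset: what is moved stays moved. The work goes in short steps, Python scripts to look and compute and a shell command to move; the robot and the scene stay as the last step left them, time stands still between calls to the robot, and variables do not carry over. Pictures are saved under pics/ and viewed, at most 14 in all, crops included, and the job is handed in when it is done.

```bash
ls; mkdir -p pics
cat > h.py <<'E'
from cell import *
import numpy as np, cv2
from scipy.spatial.transform import Rotation as R
def camR(s):
    o=np.array(s["orientation"],float)
    return o if o.shape==(3,3) else R.from_euler('xyz',o,degrees=True).as_matrix()
def ray(s,u,v):
    K=np.array(s["camera_matrix"]);k=s["k1"]
    d=np.array([(u-K[0,2])/K[0,0],(v-K[1,2])/K[1,1]]);p=d.copy()
    for _ in range(20): p=d/(1+k*(p@p))
    w=camR(s)@np.array([p[0],-p[1],-1]); return np.array(s["position"]),w/np.linalg.norm(w)
def atz(s,u,v,z):
    c,w=ray(s,u,v); return c+w*(z-c[2])/w[2]
def proj(s,P):
    q=camR(s).T@(np.array(P)-np.array(s["position"])); x=q[0]/-q[2];y=-q[1]/-q[2]
    f=1+s["k1"]*(x*x+y*y);K=np.array(s["camera_matrix"])
    return np.array([K[0,0]*x*f+K[0,2],K[1,1]*y*f+K[1,2]])
def tri(l):
    A=np.zeros((3,3));b=np.zeros(3)
    for s,u,v in l:
        c,w=ray(s,u,v);M=np.eye(3)-np.outer(w,w);A+=M;b+=M@c
    return np.linalg.solve(A,b)
def save(s,n): cv2.imwrite("pics/"+n,s["frame"][:,:,::-1])
E
python3 - <<'E'
from h import *
import pickle
for n in ("scene","side","wrist"):
    s=snapshot(n); save(s,n+"0.png"); pickle.dump(s,open(n+"0.pkl","wb"))
    print(n,s["position"],s["orientation"],s["k1"],s["camera_matrix"])
    if n!="wrist":
      for q in ("cover0","chassis","dial","dial_tip","index_tip","meter","mug"):
        print(q,[(np.round(d["bbox"]).tolist(),round(d["p"],2)) for d in recognise(s,q)])
a=[cv2.imread(f"pics/{n}0.png") for n in("scene","side","wrist")]
print(read_state())
E
```

```text
pics
scene [ 1.27173201 -0.06532279  1.19405471] [33.78001074  0.97563396 85.26189286] -0.11748179915656919 [[455.34970476   0.         274.62188875]
 [  0.         455.34970476 206.20411969]
 [  0.           0.           1.        ]]
cover0 [([151.0, 207.0, 25.0, 28.0], 0.96), ([194.0, 194.0, 23.0, 28.0], 0.89), ([154.0, 244.0, 23.0, 36.0], 0.83), ([100.0, 234.0, 36.0, 32.0], 0.83), ([201.0, 242.0, 19.0, 27.0], 0.75)]
chassis [([257.0, 196.0, 124.0, 56.0], 0.87)]
dial [([351.0, 205.0, 17.0, 21.0], 0.87)]
dial_tip [([350.0, 204.0, 18.0, 22.0], 0.62), ([204.0, 241.0, 18.0, 29.0], 0.4)]
index_tip [([415.0, 203.0, 37.0, 41.0], 0.43)]
meter [([402.0, 168.0, 57.0, 33.0], 0.86)]
mug [([416.0, 203.0, 37.0, 43.0], 0.92), ([200.0, 242.0, 16.0, 28.0], 0.52)]
side [ 0.15723677 -0.61694717  0.8517177 ] [ 43.34293343  -0.91483772 -30.65194269] -0.12067140296547997 [[411.18925736   0.         281.63886553]
 [  0.         411.18925736 208.96057721]
 [  0.           0.           1.        ]]
cover0 [([376.0, 295.0, 44.0, 38.0], 0.79), ([403.0, 357.0, 36.0, 44.0], 0.77), ([280.0, 285.0, 48.0, 44.0], 
[... 677 characters left out ...]
        1.        ]]
{'t': 0.85, 'qpos': array([ 7.17748283e+01,  2.98916846e+00,  8.02522999e+01,  7.00299802e-04,
        9.67488561e+01, -4.02721638e+00]), 'qd': array([ 0.0416395 , -0.14033356, -0.0377495 , -0.03303321,  0.00505093,
       -0.08378027]), 'joint_torque': array([-6.26449691e-04, -3.81511974e+01, -3.60313225e+01, -1.36123842e-05,
        1.87120531e-04, -2.85253157e-05]), 'position': array([0.12874651, 0.50900061, 0.25035536]), 'tcp_rot': array([ 1.79990300e+02, -1.42001527e-05,  1.65802127e+02]), 'wrist_force': array([-0.70788334,  0.20837773,  0.80846351]), 'wrist_torque': array([ 0.0143658 , -0.02549534, -0.00632942]), 'finger_force': 0.0, 'opening': 0.08527022202098943}
```

View scene.

View pics/scene0.png

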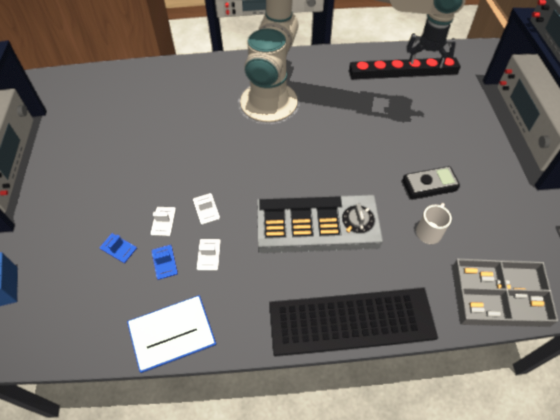

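Run:
```python
from h import *
im=cv2.imread("pics/side0.png")
c=cv2.resize(im[100:420,140:460],(600,600),interpolation=cv2.INTER_CUBIC); cv2.imwrite("pics/side0c.png",c)
```

```text
(no output)
```

View pics/side0c.png

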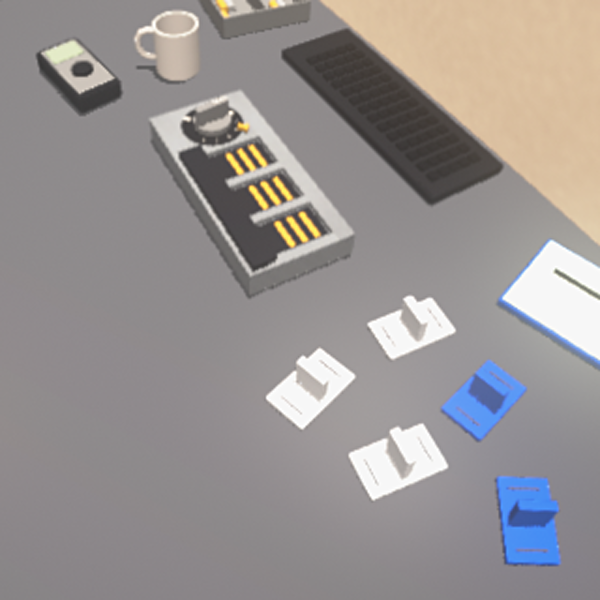

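Scene: three aluminium covers at (162,220), (206,208), (208,254). The blue look-alikes at (118,247) and (164,262) are to be left. The chassis is at (320,222) with all three bays open, and the knob is at its right end (359,216).

Run:
```python
from h import *
import pickle
a=pickle.load(open("scene0.pkl","rb"));b=pickle.load(open("side0.pkl","rb"))
f=600/320
S=lambda u,v:(b,140+u/f,100+v/f)
# fins tops
for n,p,q in [("A",(162,213),(412,302)),("B",(205,200),(310,362)),("C",(208,244),(402,435)),("dial",(359,213),(212,110)),("mug",(434,210),(178,18))]:
    t=tri([(a,*p),S(*q)]);print(n,t.round(3), [np.linalg.norm(proj(s,t)-np.array(x)).round(1) for s,x in((a,p),(b,S(*q)[1:]))])
for q in [(152,122),(250,281),(353,237),(240,92)]: print("rim",atz(*S(*q),.044).round(3))
for q in [(258,230),(379,226),(378,197)]: print("scene rim",atz(a,*q,.044).round(3))
for n in((162,220),(206,208),(208,254)): print(atz(a,*n,.008).round(3))
```

```text
A [ 0.568 -0.306  0.177] [np.float64(11.1), np.float64(15.0)]
B [ 0.466 -0.229  0.055] [np.float64(0.9), np.float64(1.3)]
C [ 0.555 -0.276 -0.096] [np.float64(11.5), np.float64(14.9)]
dial [0.572 0.222 0.077] [np.float64(0.2), np.float64(0.2)]
mug [0.612 0.424 0.12 ] [np.float64(0.8), np.float64(0.7)]
rim [0.491 0.279 0.044]
rim [ 0.468 -0.077  0.044]
rim [ 0.631 -0.082  0.044]
rim [0.652 0.276 0.044]
scene rim [ 0.583 -0.077  0.044]
scene rim [0.603 0.28  0.044]
scene rim [0.499 0.299 0.044]
[ 0.498 -0.373  0.008]
[ 0.466 -0.235  0.008]
[ 0.63  -0.229  0.008]
```

```bash
python3 -m jog '[[[-0.042,-0.0194,0,0,1],[-0.042,-0.0194,0,0,1],[-0.042,-0.0194,0,0,1],[-0.042,-0.0194,0,0,1],[-0.042,-0.0194,0,0,1],[-0.042,-0.0194,0,0,1],[-0.042,-0.0194,0,0,1],[-0.042,-0.0194,0,0,1],[-0.042,-0.0194,0,0,1],[-0.042,-0.0194,0,0,1]]]'
python3 -m jog '[[[-0.042,-0.0194,0,0,1],[-0.042,-0.0194,0,0,1],[0,0,0,-0.093,1],[0,0,0,-0.094,1],[0,0,0,0,1]]]'
python3 - <<'E'
from h import *
import pickle
s=snapshot("wrist"); save(s,"w1.png"); pickle.dump(s,open("w1.pkl","wb"))
st=read_state();print(st["position"],st["tcp_rot"],s["position"],s["orientation"])
for q in ("chassis","dial","dial_tip","index_tip"):
    print(q,[(np.round(d["bbox"]).tolist(),round(d["p"],2)) for d in recognise(s,q)])
E
```

```text
t: 1.85
position: [0.4896, 0.2164, 0.2505]
tcp_rot: [180.0, 0.0, 165.8]
wrist_force: [0.3, -0.2, 0.3]
opening: 0.085
finger_force: 0.0
t: 2.35
position: [0.5605, 0.1594, 0.25]
tcp_rot: [180.0, -0.0, 176.5]
wrist_force: [0.1, -0.2, -0.1]
opening: 0.0852
finger_force: 0.0
[0.56029104 0.15959462 0.25018145] [ 1.79997153e+02 -1.18962032e-02  1.76391732e+02] [0.48193723 0.16406923 0.37267581] [-1.79010864e+01  1.35567113e-03  8.65284668e+01]
chassis [([69.0, 112.0, 335.0, 146.0], 0.94)]
dial [([315.0, 167.0, 56.0, 62.0], 0.68)]
dial_tip [([317.0, 168.0, 56.0, 63.0], 0.91)]
index_tip [([70.0, 110.0, 331.0, 147.0], 0.67), ([305.0, 218.0, 14.0, 17.0], 0.48)]
```

View pics/w1.png

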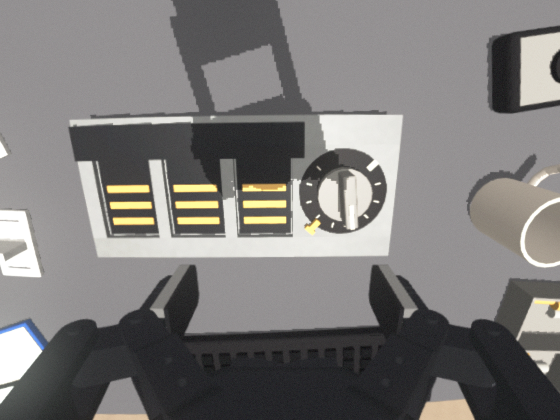

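The wrist view shows the chassis, the wide off tick at (374,165), the brass tab at (312,228) and the bar grip at (349,200). I'll enlarge the knob to see which end is the pointer.

Run:
```python
from h import *
import pickle
s=pickle.load(open("w1.pkl","rb"))
c=[atz(s,*p,.044) for p in [(96,257),(391,257),(402,116),(86,117)]]
print(np.round(c,4)[:, :2], [np.linalg.norm(c[i]-c[i-1]).round(4) for i in range(4)])
P=np.array(c)[:,:2];m=P.mean(0);y=(P[1]-P[0]);x=P[0]-P[3]
print(m,np.degrees(np.arctan2(-y[0],y[1])),np.degrees(np.arctan2(x[1],x[0])))
print("dial disc",atz(s,343,190,.046),"tick",atz(s,374,165,.046),"index",atz(s,316,224,.046),"lip",[atz(s,*q,.055).round(3) for q in((74,122),(76,160),(305,122),(304,158))])
im=s["frame"][140:245,285:400,::-1];cv2.imwrite("pics/w1c.png",cv2.resize(im,None,fx=5,fy=5,interpolation=cv2.INTER_CUBIC))
```

```text
[[ 0.636  -0.0792]
 [ 0.6571  0.2856]
 [ 0.4916  0.2895]
 [ 0.4705 -0.0485]] [np.float64(0.1683), np.float64(0.3654), np.float64(0.1656), np.float64(0.3386)]
[0.56379644 0.11183064] -3.3136604069862314 -10.535477111626227
dial disc [0.5684248  0.22594591 0.046     ] tick [0.54206608 0.26021148 0.046     ] index [0.60739347 0.19446481 0.046     ] lip [array([ 0.475, -0.056,  0.055]), array([ 0.514, -0.064,  0.055]), array([0.492, 0.186, 0.055]), array([0.529, 0.183, 0.055])]
```

View pics/w1c.png

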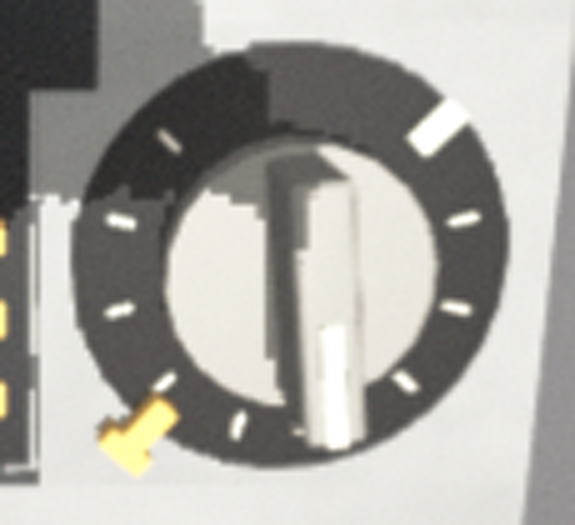

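```bash
python3 -m jog '[[[-0.005,0.033,0.025,0,1],[-0.005,0.033,0.025,0,1],[0,0,0,0,1],[0,0,0,0,1]]]'
python3 - <<'E'
from h import *
import pickle
s=snapshot("wrist"); pickle.dump(s,open("w2.pkl","wb"))
for q in ("dial","dial_tip","index_tip"):
    print(q,[(np.round(d["bbox"]).tolist(),round(d["p"],2)) for d in recognise(s,q)])
save(s,"w2.png")
E
```

```text
t: 3.0
position: [0.5738, 0.2255, 0.1996]
tcp_rot: [-180.0, -0.1, 176.6]
wrist_force: [-0.8, -0.2, 0.4]
opening: 0.0855
finger_force: 0.0
dial [([250.0, 164.0, 68.0, 76.0], 0.85)]
dial_tip [([253.0, 167.0, 65.0, 76.0], 0.74)]
index_tip [([461.0, 1.0, 99.0, 101.0], 0.71), ([241.0, 226.0, 18.0, 24.0], 0.67)]
```

View pics/w2.png

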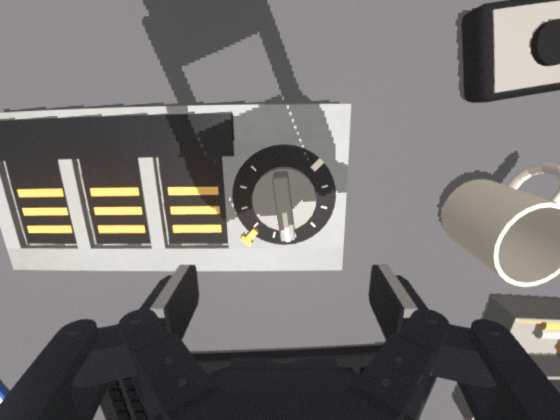

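Run:
```python
from h import *
import pickle
s=pickle.load(open("w2.pkl","rb"));w=pickle.load(open("w1.pkl","rb"))
c=atz(s,284.5,195,.045)
print("disc",c.round(4),[ (atz(s,*p,.045)-c).round(4)[:2] for p in((233,195),(336,195),(284.5,145),(284.5,245))])
ang=lambda p:np.degrees(np.arctan2(p[1]-c[1],p[0]-c[0]))
for n,p,z in(("off",(318,165),.045),("idx",(254,231),.045),("nose",(289,237),.08),("back",(281,173),.087),("whiteline top end",(286,215),.087),("line bottom",(288,230),.087)):
  q=atz(s,*p,z);print(n,q.round(4),ang(q).round(1),np.hypot(*(q-c)[:2]).round(4))
for p in((343,271),(351,103),(12,270)): print("corner",atz(s,*p,.044).round(4))
print("lip R",atz(s,233,155,.055).round(4),atz(s,233,114,.055).round(4))
t=tri([(s,289,236),(w,352,229)]);print("nose tri",t);print("idx tri",tri([(s,251,235),(w,312,228)]),"disc tri",tri([(s,284.5,195),(w,343,190)]))
```

```text
disc [0.5701 0.2266 0.045 ] [array([-0.003 , -0.0493]), array([0.0029, 0.0493]), array([-0.0471,  0.0028]), array([ 0.0522, -0.0031])]
off [0.5432 0.2593 0.045 ] 129.4 0.0425
idx [0.6053 0.194  0.045 ] -42.7 0.0479
nose [0.5989 0.2287 0.08  ] 4.3 0.0289
back [0.5406 0.2254 0.087 ] -177.8 0.0296
whiteline top end [0.576  0.2273 0.087 ] 7.6 0.006
line bottom [0.5895 0.2283 0.087 ] 5.0 0.0194
corner [0.6564 0.283  0.044 ]
corner [0.4899 0.2901 0.044 ]
corner [ 0.6372 -0.0792  0.044 ]
lip R [0.528  0.1832 0.055 ] [0.4931 0.1869 0.055 ]
nose tri [0.60033741 0.22886186 0.0795223 ]
idx tri [0.61288314 0.1899857  0.04031845] disc tri [0.5698853  0.22652347 0.04321498]
```

```bash
python3 -m jog '[[[0.003,0.001,0,0.144,1],[0,0,0,0.144,1],[0,0,0,0.144,1],[0,0,0,0.144,1],[0,0,0,0.144,1],[0,0,0,0.144,1],[0,0,0,0.144,1],[0,0,0,0.144,1],[0,0,0,0.144,0.6],[0,0,0,0.144,0.6]]]'
python3 -m jog '[[[0,0,0,0.144,0.6],[0,0,0,0.144,0.6],[0,0,0,0.144,0.6],[0,0,0,0.144,0.6],[0,0,0,0.144,0.6],[0,0,0,0.144,0.6],[0,0,0,0.144,0.6],[0,0,0,0.144,0.6],[0,0,0,0.144,0.6],[0,0,0,0.144,0.6]]]'
python3 -m jog '[[[0,0,0,0.144,0.6],[0,0,0.03,0,0.6],[0,0,0.03,0,0.6],[0,0,0,0,0.6],[0,0,0,0,0.6]]]'
python3 -c "
from h import *
s=snapshot('scene');save(s,'s3.png')
cv2.imwrite('pics/s3c.png',cv2.resize(s['frame'][150:270,240:420,::-1],None,fx=4,fy=4,interpolation=cv2.INTER_CUBIC));print(read_state()['qpos'],read_state()['tcp_rot'],read_state()['position'])"
```

```text
t: 4.2
position: [0.5717, 0.2254, 0.2015]
tcp_rot: [179.9, -0.0, 93.6]
wrist_force: [-0.6, -0.9, -0.0]
opening: 0.0593
finger_force: 0.0
t: 5.2
position: [0.5717, 0.2254, 0.2015]
tcp_rot: [-180.0, -0.1, 11.1]
wrist_force: [-0.2, 0.5, -0.2]
opening: 0.0512
finger_force: 0.0
t: 5.7
position: [0.5716, 0.2257, 0.1415]
tcp_rot: [-180.0, -0.0, 3.2]
wrist_force: [-0.0, 0.4, 0.5]
opening: 0.0514
finger_force: 0.0
[1.81146783e+01 2.04988494e+01 7.26032984e+01 1.30890852e-03
 8.67229470e+01 1.04894010e+02] [-1.79953781e+02 -1.68693000e-01  3.22052781e+00] [0.57217729 0.22600918 0.1426589 ]
```

```bash
python3 -m jog '[[[0,0,0.03,0,0.6],[0,0,0.03,0,0.6],[0,0,0,0,0.6],[0,0,0,0,0],[0,0,0,0,0],[0,0,0,0,0],[0,0,0,0,0],[0,0,0,0,0]]]'; python3 -c "
from h import *
s=read_state();print(s['wrist_force'],s['wrist_torque'],s['tcp_rot'])"
```

```text
t: 6.55
position: [0.5727, 0.226, 0.0834]
tcp_rot: [-180.0, -0.3, 3.2]
wrist_force: [-1.1, -3.3, 6.5]
opening: 0.0119
finger_force: 59.6
[-1.06468846 -3.2708268   6.52935029] [-0.45700688  0.18680649  0.0462192 ] [-179.98227828   -0.25251683    3.24036773]
```

```bash
python3 -m jog '[[[0,0,0,-0.14,0],[0,0,0,-0.14,0],[0,0,0,-0.14,0],[0,0,0,-0.14,0],[0,0,0,-0.14,0],[0,0,0,-0.14,0],[0,0,0,-0.14,0],[0,0,0,-0.14,0],[0,0,0,-0.14,0],[0,0,0,-0.14,0]]]'
python3 -m jog '[[[0,0,0,-0.14,0],[0,0,0,-0.14,0],[0,0,0,-0.14,0],[0,0,0,-0.14,0],[0,0,0,-0.1,0],[0,0,0,-0.08,0],[0,0,0,0,0]]]';  python3 -c "
from h import *
s=read_state();print(s['wrist_force'],s['wrist_torque'],s['tcp_rot'])"
python3 -m jog '[[[0,0,0,-0.04,0],[0,0,0,-0.04,0],[0,0,0,0,0]]]'
python3 -c "
from h import *
s=read_state();print(s['wrist_force'],s['wrist_torque'],s['tcp_rot'])"
```

```text
t: 7.55
position: [0.5717, 0.227, 0.0834]
tcp_rot: [179.9, -0.1, 83.8]
wrist_force: [-5.6, 0.2, 9.0]
opening: 0.0115
finger_force: 59.9
t: 8.25
position: [0.571, 0.2268, 0.0834]
tcp_rot: [180.0, -0.1, 126.0]
wrist_force: [-9.8, -0.5, 10.3]
opening: 0.0115
finger_force: 60.2
[-9.84293006 -0.53243831 10.34248073] [-0.18816281  1.8300867   0.01389295] [ 1.79963925e+02 -5.70229010e-02  1.26028505e+02]
t: 8.55
position: [0.5709, 0.2267, 0.0834]
tcp_rot: [180.0, -0.1, 130.5]
wrist_force: [-10.1, -2.2, 11.3]
opening: 0.0118
finger_force: 60.3
[-10.14771299  -2.21069995  11.34426869] [-0.22230014  1.94294342  0.04223896] [ 1.79975026e+02 -5.51330295e-02  1.30544306e+02]
```

```bash
for i in 1 2; do :; done; python3 -m jog '[[[0,0,0,-0.03,0],[0,0,0,0,0]]]'
python3 -c "
from h import *
s=read_state();print(s['wrist_torque'],s['tcp_rot'])"
python3 -m jog '[[[0,0,0,-0.03,0],[0,0,0,0,0]]]'
python3 -c "
from h import *
s=read_state();print(s['wrist_torque'],s['tcp_rot'])"
python3 -m jog '[[[0,0,0,-0.03,0],[0,0,0,0,0]]]'
python3 -c "
from h import *
s=read_state();print(s['wrist_torque'],s['tcp_rot'])"
```

```text
t: 8.75
position: [0.5709, 0.2267, 0.0834]
tcp_rot: [180.0, -0.1, 132.2]
wrist_force: [-10.3, -1.4, 11.4]
opening: 0.0119
finger_force: 60.3
[-0.25726815  1.92602171 -0.12855796] [ 1.79972499e+02 -5.86482443e-02  1.32231536e+02]
t: 8.95
position: [0.571, 0.2267, 0.0834]
tcp_rot: [180.0, -0.1, 133.9]
wrist_force: [-10.9, -1.3, 11.1]
opening: 0.0119
finger_force: 61.8
[-0.12759526  1.86342983 -0.92530832] [ 1.79957311e+02 -7.17856334e-02  1.33851007e+02]
t: 9.15
position: [0.571, 0.2267, 0.0834]
tcp_rot: [179.9, -0.1, 135.5]
wrist_force: [-10.8, -1.0, 11.5]
opening: 0.012
finger_force: 70.2
[-0.11249262  1.87270806 -1.54847516] [ 1.79944955e+02 -8.12347805e-02  1.35508532e+02]
```

```bash
python3 -m jog '[[[0,0,0,0.06,0],[0,0,0,0,0],[0,0,0,0,0.6],[0,0,0,0,0.6],[0,0,0,0,0.6],[0,0,-0.03,0,0.6],[0,0,-0.045,0,0.6],[0,0,-0.045,0,0.6],[0,0,-0.047,-0.13,0.6],[0,0,0,-0.13,1]]]'
python3 -m jog '[[[0,0,0,-0.13,1],[0,0,0,-0.13,1],[0,0,0,-0.13,1],[0,0,0,-0.13,1],[0.0036,-0.0425,0,0,1],[0.0036,-0.0425,0,0,1],[0.0036,-0.0425,0,0,1],[0.0036,-0.0425,0,0,1],[0.0036,-0.0425,0,0,1],[0.0036,-0.0425,0,0,1]]]'
python3 - <<'E'
from h import *
s=snapshot("scene");cv2.imwrite('pics/s4c.png',cv2.resize(s['frame'][180:260,320:400,::-1],None,fx=6,fy=6,interpolation=cv2.INTER_CUBIC))
E
python3 -m jog '[[[0.0036,-0.0425,0,0,1],[0.0036,-0.0425,0,0,1],[0.0036,-0.0425,0,0,1],[0.0036,-0.0425,0,0,1],[0.0036,-0.0425,0,0,1],[0.0036,-0.0425,0,0,1],[0,0,0,0,1]]]'
python3 - <<'E'
from h import *
import pickle
s=snapshot("wrist"); pickle.dump(s,open("w5.pkl","wb"));save(s,"w5.png")
for q in ("cover0",):
    print(q,[(np.round(d["bbox"]).tolist(),round(d["p"],2)) for d in recognise(s,q)])
print(read_state()["tcp_rot"],read_state()["qpos"])
E
```

```text
t: 10.15
position: [0.5735, 0.2268, 0.2566]
tcp_rot: [179.4, 0.5, 147.4]
wrist_force: [0.1, -0.2, 0.8]
opening: 0.0645
finger_force: 0.0
t: 11.15
position: [0.5354, -0.029, 0.2475]
tcp_rot: [180.0, 0.0, 176.9]
wrist_force: [1.2, -0.1, 0.7]
opening: 0.0854
finger_force: 0.0
t: 11.9
position: [0.4989, -0.2852, 0.2468]
tcp_rot: [-179.9, -0.0, 176.5]
wrist_force: [0.0, 0.5, 0.3]
opening: 0.085
finger_force: 0.0
cover0 [([91.0, 214.0, 80.0, 68.0], 0.96), ([205.0, 245.0, 67.0, 73.0], 0.88), ([291.0, 102.0, 68.0, 90.0], 0.74), ([193.0, 142.0, 51.0, 81.0], 0.72), ([310.0, 236.0, 48.0, 70.0], 0.61), ([439.0, 148.0, 121.0, 135.0], 0.45)]
[ 1.79968442e+02 -9.40762980e-03  1.76756960e+02] [-3.30696639e+01  1.09731450e+01  7.19699295e+01  2.28725708e-02
  9.70807824e+01 -1.19823806e+02]
```

View pics/w5.png

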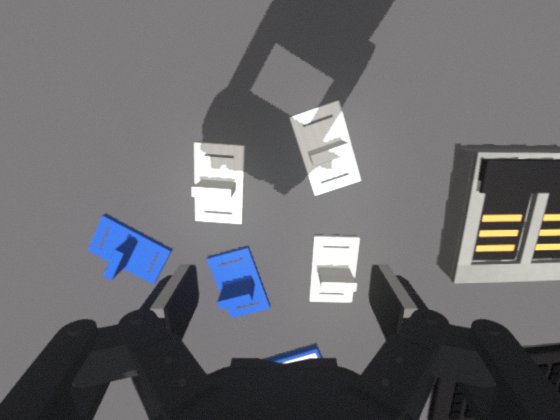

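View pics/s4c.png

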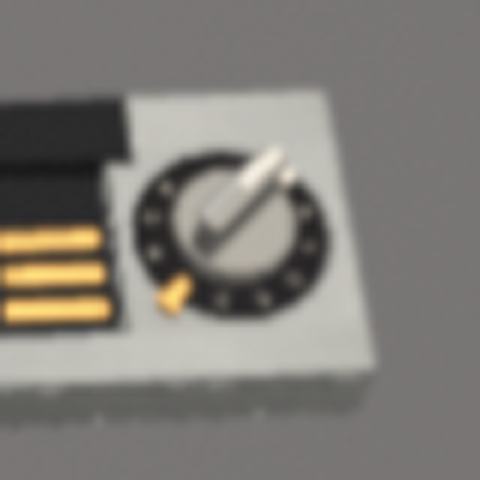

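Aluminium covers at (325,148) = B, (218,183) = A and (334,268) = C. The blue look-alikes at (130,248) and (238,282) stay. The scene crop shows the pointer at the wide off tick.

```bash
cat >> h.py <<'E'
def plate(s,cs,z=.008):
    P=np.array([atz(s,*p,z)[:2] for p in cs]);m=P.mean(0)
    L=[np.linalg.norm(P[i]-P[(i+1)%4]) for i in range(4)]
    d=(P[2]-P[1])+(P[3]-P[0])   # corners ordered: c0,c1 = robot-side short edge
    return m.round(4),np.degrees(np.arctan2(d[1],d[0])).round(1),np.round(L,3)
def tool(d,yaw):
    y=np.radians(yaw); x=np.array([np.cos(y),np.sin(y)]); t=np.array([np.sin(y),-np.cos(y)])
    return np.round([x@np.array(d),t@np.array(d)],4)
E
python3 - <<'E'
from h import *
import pickle
s=pickle.load(open("w5.pkl","rb"))
for n,c in dict(B=[(291,117),(338,102),(360,180),(315,194)],A=[(194,143),(244,146),(242,224),(195,221)],C=[(314,235),(359,237),(354,303),(310,302)]).items(): print(n,plate(s,c))
a=pickle.load(open("scene0.pkl","rb"));b=pickle.load(open("side0.pkl","rb"));f=600/320
# fin tops by two views scene+side
for n,p,q in [("A",(161,211),(402,433)),("C",(208,243),(412,301)),("B",(204,200),(310,362))]:
    print(n,tri([(a,*p),(b,140+q[0]/f,100+q[1]/f)]).round(3))
E
```

```text
B (array([ 0.465, -0.232]), np.float64(15.4), array([0.056, 0.097, 0.058, 0.097]))
A (array([ 0.5003, -0.3659]), np.float64(-7.5), array([0.06 , 0.099, 0.061, 0.099]))
C (array([ 0.6285, -0.2239]), np.float64(-3.7), array([0.059, 0.102, 0.063, 0.103]))
A [ 0.501 -0.362  0.064]
C [ 0.623 -0.221  0.063]
B [ 0.466 -0.231  0.057]
```

```bash
python3 -m jog '[[[-0.0313,0.0173,0,0,1],[-0.0313,0.0173,0,0,1],[-0.0313,0.0173,0.04,0,1],[-0.0313,0.0173,0.04,0,1],[0,0,0.04,0,1],[0,0,0,0,1]]]'
python3 - <<'E'
from h import *
s=snapshot("wrist");save(s,"w6.png");print([(np.round(d["bbox"]).tolist(),round(d["p"],2)) for d in recognise(s,"cover0")])
print(read_state()["position"],read_state()["tcp_rot"])
p=read_state()["position"]
for z in (.008,.048): print(proj(s,[p[0],p[1],z]))
E
```

```text
t: 12.6
position: [0.6225, -0.2171, 0.1251]
tcp_rot: [179.7, -0.7, 177.0]
wrist_force: [-0.8, 1.1, -0.8]
opening: 0.0855
finger_force: 0.0
[([5.0, 172.0, 19.0, 67.0], 0.95), ([204.0, 0.0, 106.0, 85.0], 0.89), ([6.0, 0.0, 116.0, 136.0], 0.73), ([71.0, 176.0, 106.0, 121.0], 0.63), ([236.0, 159.0, 77.0, 114.0], 0.56)]
[ 0.62469838 -0.21970462  0.13346315] [ 1.79981815e+02 -3.22868864e-02  1.76924071e+02]
[279.96573268 214.96542601]
[279.60571676 232.44253797]
```

View pics/w6.png

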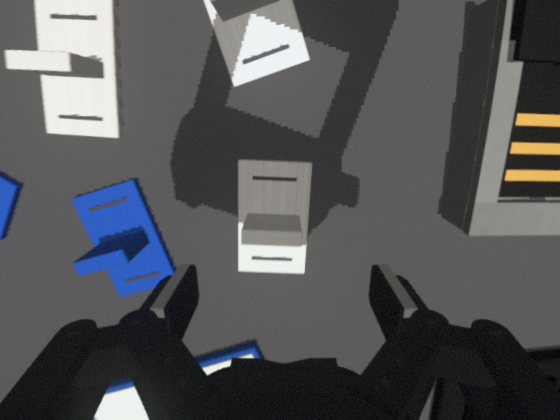

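Run:
```python
from h import *
s=snapshot("wrist");st=read_state();p=st["position"]
m,y,L=plate(s,[(238,160),(311,160),(305,273),(238,273)]);print(m,y,L,p,st["tcp_rot"][2])
print(tool(m-p[:2],st["tcp_rot"][2]))
```

```text
[ 0.6355 -0.2296] -5.1 [0.06  0.106 0.063 0.106] [ 0.6253965  -0.22051068  0.13568236] 176.88701891261053
[-0.0106 -0.0085]
```

```bash
python3 -m jog '[[[0,0,0,0,1],[0,0,0,0,1]]]'
python3 - <<'E'
from h import *
s=snapshot("wrist");st=read_state();p=st["position"];print(s["position"],p)
g=cv2.cvtColor(s["frame"],cv2.COLOR_RGB2GRAY)
save(s,"w7.png");print([(np.round(d["bbox"]).tolist(),round(d["p"],2)) for d in recognise(s,"cover0")])
cv2.imwrite("pics/w7c.png",cv2.resize(s["frame"][130:310,190:370,::-1],None,fx=3,fy=3,interpolation=cv2.INTER_CUBIC))
E
```

```text
t: 12.95
position: [0.6254, -0.2212, 0.1358]
tcp_rot: [-179.9, 0.3, 176.8]
wrist_force: [-0.2, -0.4, 0.1]
opening: 0.0854
finger_force: 0.0
[ 0.5462079  -0.21672321  0.25810422] [ 0.62514332 -0.22116445  0.13515804]
[([211.0, 0.0, 104.0, 82.0], 0.73), ([84.0, 169.0, 104.0, 115.0], 0.62), ([247.0, 150.0, 71.0, 112.0], 0.59), ([3.0, 156.0, 35.0, 74.0], 0.56)]
```

View pics/w7c.png

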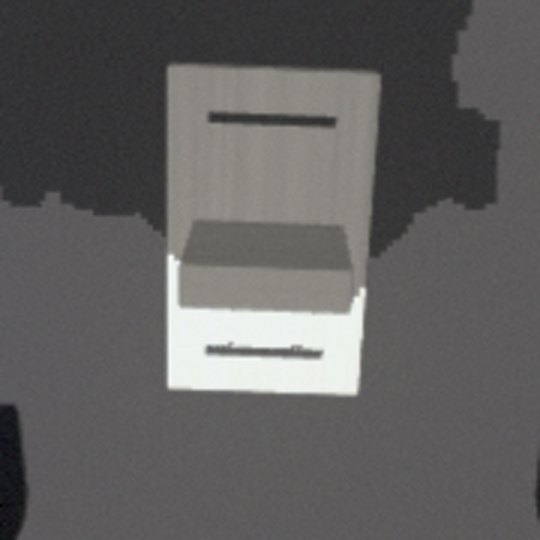

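Run:
```python
from h import *
s=snapshot("wrist");st=read_state();p=st["position"]
m,y,L=plate(s,[(246,151.7),(316.7,154.3),(309.3,261.3),(246,259.3)]);t=atz(s,278.3,225.7,.048);print(m,y,L,t,p,st["tcp_rot"][2])
print(tool(m-p[:2],st["tcp_rot"][2]),tool(t[:2]-p[:2],st["tcp_rot"][2]))
```

```text
[ 0.6273 -0.2248] -5.3 [0.058 0.099 0.059 0.099] [ 0.62668251 -0.22509109  0.048     ] [ 0.62482818 -0.2209865   0.13398115] 176.83688539269517
[-0.0027 -0.0037] [-0.0021 -0.004 ]
```

```bash
python3 -m jog '[[[-0.0024,-0.0038,0,0.033,1],[0,0,0.045,0,1],[0,0,0.04,0,1],[0,0,0.012,0,1],[0,0,0,0,1],[0,0,0,0,0],[0,0,0,0,0],[0,0,0,0,0],[0,0,0,0,0],[0,0,0,0,0]]]'
python3 -m jog '[[[0,0,0,0,0],[0,0,-0.03,0,0],[0,0,-0.04,0,0],[0,0,0,0,0],[0,0,0,0,0]]]'
```

```text
t: 14.1
position: [0.6281, -0.225, 0.0384]
tcp_rot: [-179.9, 0.2, 175.0]
wrist_force: [-0.2, 0.4, 5.7]
opening: 0.0432
finger_force: 62.2
t: 14.6
position: [0.6274, -0.2248, 0.1074]
tcp_rot: [-180.0, 0.2, 175.0]
wrist_force: [0.3, -0.2, -2.5]
opening: 0.0428
finger_force: 61.5
```

```bash
python3 -m jog '[[[0,0,-0.02,-0.031,0],[0.028,0.0283,0,0,0],[0.028,0.0283,0,0,0],[0.028,0.0283,0,0,0],[0.028,0.0283,0,0,0],[0.028,0.0283,0,0,0],[0.028,0.0283,0,0,0],[0.028,0.0283,0,0,0],[0,0,0,0,0],[0,0,0,0,0]]]'
python3 -m jog '[[[0,0,0.015,0,0],[0,0,0.015,0,0],[0,0,0,0,0],[0,0,0,0,0]]]'
python3 - <<'E'
from h import *
import pickle
st=read_state();print(st["position"],st["tcp_rot"],st["wrist_force"],st["wrist_torque"])
s=snapshot("side");save(s,"sd8.png");pickle.dump(s,open("sd8.pkl","wb"))
u=proj(s,st["position"]).astype(int);print(u);c=s["frame"][u[1]-50:u[1]+90,u[0]-80:u[0]+100,::-1]
cv2.imwrite("pics/sd8c.png",cv2.resize(c,None,fx=4,fy=4,interpolation=cv2.INTER_CUBIC))
E
```

```text
t: 15.6
position: [0.4417, -0.0152, 0.1248]
tcp_rot: [-180.0, -0.1, 176.8]
wrist_force: [-0.1, 0.2, -1.6]
opening: 0.0426
finger_force: 61.7
t: 16.0
position: [0.4426, -0.0161, 0.0956]
tcp_rot: [180.0, -0.1, 176.7]
wrist_force: [0.3, 0.2, -1.0]
opening: 0.0428
finger_force: 61.8
[ 0.44258041 -0.01614144  0.0955782 ] [ 1.79997460e+02 -6.15831026e-02  1.76698200e+02] [ 0.32527107  0.19298914 -1.03507826] [ 0.00715291 -0.00971787 -0.05175103]
[251 223]
```

View pics/sd8c.png

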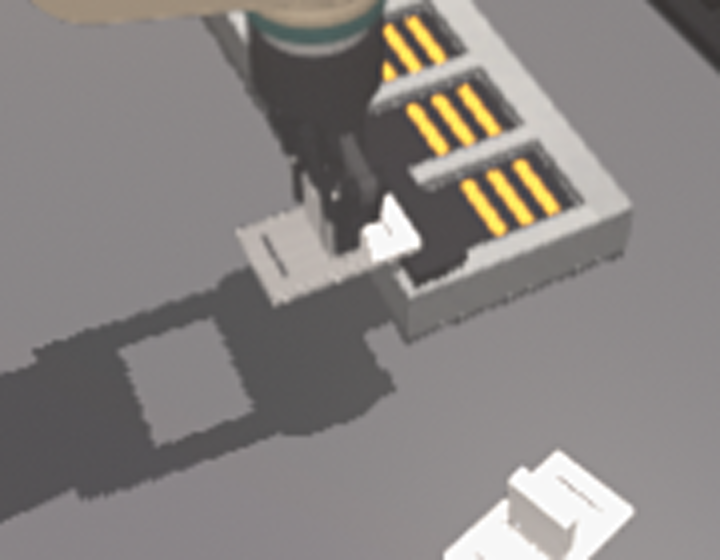

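The cover is held level with its far end just over the dark lip, with about 12 mm overlap (crop 395,250). I'll press down to pivot it in the pads.

```bash
python3 -m jog '[[[0,0,0.003,0,0],[0,0,0,0,0],[0,0,0,0,0]]]'; python3 -m jog '[[[0,0,0.002,0,0],[0,0,0,0,0],[0,0,0,0,0]]]';python3 -m jog '[[[0,0,0.002,0,0],[0,0,0,0,0],[0,0,0,0,0]]]'; python3 -m jog '[[[0,0,0.002,0,0],[0,0,0,0,0],[0,0,0,0,0]]]'
```

```text
t: 16.35
position: [0.4426, -0.0157, 0.093]
tcp_rot: [-180.0, 0.0, 176.7]
wrist_force: [-0.3, 0.0, -0.2]
opening: 0.0425
finger_force: 61.8
t: 16.65
position: [0.4428, -0.0157, 0.0926]
tcp_rot: [-180.0, 0.1, 176.8]
wrist_force: [-6.8, -1.1, 12.6]
opening: 0.0427
finger_force: 63.4
t: 16.95
position: [0.443, -0.0157, 0.0919]
tcp_rot: [-180.0, 0.1, 176.8]
wrist_force: [-14.0, 0.6, 20.7]
opening: 0.0428
finger_force: 64.8
t: 17.25
position: [0.4431, -0.0156, 0.0904]
tcp_rot: [-180.0, 0.1, 176.8]
wrist_force: [-15.4, 1.1, 25.2]
opening: 0.0427
finger_force: 65.9
```

```bash
python3 -m jog '[[[0,0,0.002,0,0],[0,0,0.001,0,0],[0,0,0,0,0]]]';python3 -m jog '[[[0,0,0.002,0,0],[0,0,0.001,0,0],[0,0,0,0,0]]]'; python3 -m jog '[[[0,0,0.002,0,0],[0,0,0,0,0],[0,0,0,0,0]]]'
python3 - <<'E'
from h import *
st=read_state();s=snapshot("side")
u=(235,223);c=s["frame"][u[1]-30:u[1]+60,u[0]-50:u[0]+70,::-1]
cv2.imwrite("pics/sd9c.png",cv2.resize(c,None,fx=5,fy=5,interpolation=cv2.INTER_CUBIC))
E
```

```text
t: 17.55
position: [0.4426, -0.0156, 0.0872]
tcp_rot: [-180.0, 0.0, 176.8]
wrist_force: [-19.3, 1.3, 27.5]
opening: 0.0429
finger_force: 68.0
t: 17.85
position: [0.4421, -0.0157, 0.0839]
tcp_rot: [-180.0, -0.0, 176.8]
wrist_force: [-19.5, 0.6, 27.1]
opening: 0.0429
finger_force: 69.8
t: 18.15
position: [0.4419, -0.0157, 0.0816]
tcp_rot: [-180.0, -0.1, 176.8]
wrist_force: [-20.1, 0.4, 26.9]
opening: 0.0429
finger_force: 70.9
```

View pics/sd9c.png

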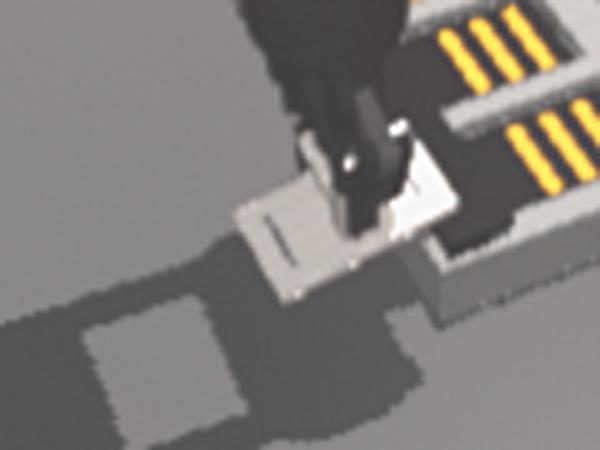

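```bash
cat >> h.py <<'E'
from scipy.optimize import least_squares
CY=-3.2
def corners(P,th,H,ox=0,oy=0):  # TCP P, tilt th deg (-x end down), pad height H above underside
    M=R.from_euler('zyx',[CY,-th,0],degrees=True).as_matrix()
    return lambda q: np.array(P)+M@(np.array(q)-[ox,oy,H])
E
python3 - <<'E'
from h import *
import pickle
s=pickle.load(open("sd8.pkl","rb"));P=read_state()["position"];print(P)
obs=[((-50,-30,8),(242.4,253.6)),((-50,30,8),(232.2,235.4)),((50,-30,8),(276.6,234))]
def f(v):
    c=corners(P,v[0],.038,v[1],v[2]); return np.concatenate([proj(s,c(np.array(q)/1e3))-o for q,o in obs])
r=least_squares(f,[15,0,0],x_scale=[1,.001,.001]);print(r.x,r.fun.round(1))
E
```

```text
[ 0.44191365 -0.01565229  0.0816428 ]
[1.28274994e+01 9.99818362e-04 2.12998719e-03] [-0.6 -0.5  0.1  0.7  0.5 -0.2]
```

```bash
cat >> h.py <<'E'
O=np.array([.5643,.1069])
def ch(x,y,z):
    c,s=np.cos(np.radians(CY)),np.sin(np.radians(CY)); return np.array([O[0]+c*x-s*y,O[1]+s*x+c*y,z])
E
python3 - <<'E'
from h import *
import pickle
for n in("w1","w2"):
    s=pickle.load(open(n+".pkl","rb"));im=s["frame"][:,:,::-1].copy();im=cv2.resize(im,None,fx=4,fy=4,interpolation=cv2.INTER_CUBIC)
    for yb in(-.13,-.05,.03):
        P=[ch(-.041,yb-.033,.055),ch(.054,yb-.033,.044),ch(.054,yb+.033,.044),ch(-.041,yb+.033,.055)]
        cv2.polylines(im,[np.array([proj(s,p)*4+1.5 for p in P]).astype(int)],False,(0,0,255),1)
    P=[proj(s,p)*4+1.5 for p in(ch(.0825,-.18,.044),ch(.0825,.18,.044),ch(-.0825,.18,.044))]
    cv2.polylines(im,[np.array(P).astype(int)],False,(0,255,0),1)
    im=im[400:1100,250:1650] if n=="w1" else im[400:1120,:1440]
    cv2.imwrite(f"pics/{n}o.png",cv2.resize(im,(800,400)))
a=np.vstack([cv2.imread("pics/w1o.png")[:300],cv2.imread("pics/w2o.png")[:300]]);cv2.imwrite("pics/ov.png",a)
E
```

```text
(no output)
```

View pics/ov.png

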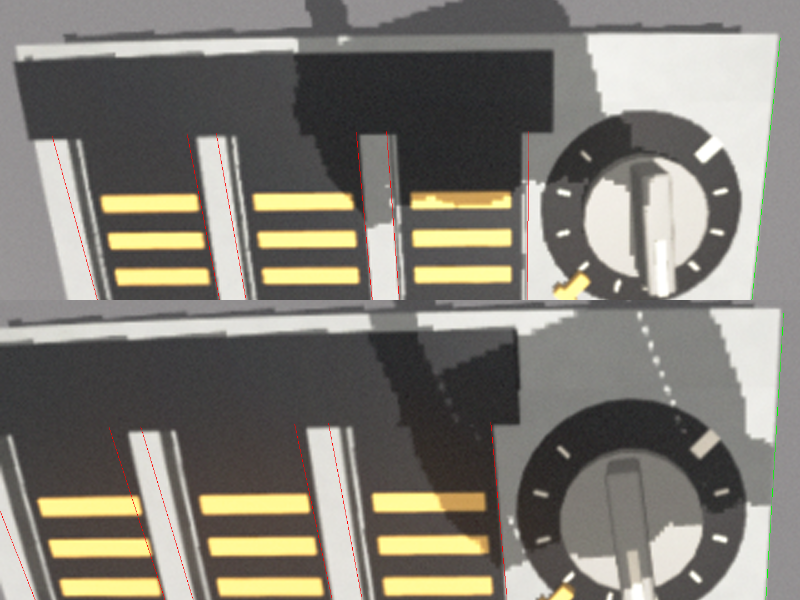

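Run:
```python
from h import *
import pickle
ys=np.arange(-.19,.19,.0005)
for n in("w1","w2"):
    s=pickle.load(open(n+".pkl","rb"));b=cv2.GaussianBlur(s["frame"],(3,3),0)[:,:,2].astype(np.float32)  # blue: gold is dark
    for x in(.048,.03):
        p=np.array([proj(s,ch(x,y,.044)) for y in ys],np.float32)
        g=cv2.remap(b,p[:,:1],p[:,1:],cv2.INTER_LINEAR).ravel()
        d=np.gradient(g);print(n,x,[(round(ys[i]*1e3,1),int(d[i]*10)) for i in range(8,len(d)-8) if abs(d[i])>2.5 and abs(d[i])==abs(d[i-8:i+9]).max()])
    yy=.13
    xs=np.arange(-.1,.1,.0005);p=np.array([proj(s,ch(x,-.05,.044)) for x in xs],np.float32)
    g=cv2.remap(b,p[:,:1],p[:,1:],cv2.INTER_LINEAR).ravel();d=np.gradient(g);print("x",[(round(xs[i]*1e3,1),int(d[i]*10)) for i in range(8,len(d)-8) if abs(d[i])>2.5 and abs(d[i])==abs(d[i-8:i+9]).max()])
```

```text
w1 0.048 [(np.float64(-180.5), 105), (np.float64(-162.5), -203), (np.float64(-155.0), -146), (np.float64(-97.5), 226), (np.float64(-83.0), -178), (np.float64(-77.5), -165), (np.float64(-18.0), 227), (np.float64(-3.5), -147), (np.float64(13.0), 27), (np.float64(60.0), 156), (np.float64(80.5), -58), (np.float64(88.5), 115), (np.float64(104.0), -93), (np.float64(132.5), 67), (np.float64(179.0), -134)]
w1 0.03 [(np.float64(-180.5), 106), (np.float64(-163.0), -209), (np.float64(-155.5), -175), (np.float64(-97.0), 232), (np.float64(-83.0), -193), (np.float64(-78.0), -190), (np.float64(-72.0), 71), (np.float64(-24.0), -83), (np.float64(-18.0), 263), (np.float64(-4.0), -176), (np.float64(5.5), 95), (np.float64(54.5), -104), (np.float64(62.5), 166), (np.float64(79.0), -187), (np.float64(89.0), 207), (np.float64(105.5), 122), (np.float64(117.5), -185), (np.float64(124.0), 202), (np.float64(138.5), -144), (np.float64(150.0), -223), (np.float64(159.5), 177), (np.float64(179.5), -122)]
x [(np.float64(-84.0), 248), (np.float64(-78.0), -244), (np.float64(-9.5), 166), (np.float64(-1.5), -133), (np.f
[... 800 characters left out ...]
(np.float64(-75.5), -205), (np.float64(-18.0), 255), (np.float64(-3.5), -251), (np.float64(7.5), 85), (np.float64(56.0), -113), (np.float64(62.0), 296), (np.float64(78.0), -201), (np.float64(89.0), 287), (np.float64(101.0), 170), (np.float64(113.0), -192), (np.float64(118.5), 114), (np.float64(129.5), 128), (np.float64(137.0), -140), (np.float64(149.5), -278), (np.float64(159.5), 208), (np.float64(179.5), -162)]
x [(np.float64(-83.0), 259), (np.float64(-77.5), -216), (np.float64(-9.0), 173), (np.float64(-1.0), -155), (np.float64(10.5), 170), (np.float64(18.5), -154), (np.float64(29.5), 143), (np.float64(38.0), -141), (np.float64(49.0), 147), (np.float64(56.0), 189), (np.float64(81.5), -110)]
```

```bash
python3 -m jog '[[[0,0,-0.02,0,0],[0,0,-0.03,0,0],[-0.04,0,0,0,0],[-0.04,0,0,0,0],[-0.04,-0.0008,0,0,0],[0,0,0,0,0],[0,0,0,0,0]]]'
python3 - <<'E'
from h import *
import pickle
st=read_state();s=snapshot("side");P=st["position"];print(P,st["tcp_rot"],st["wrist_torque"])
c=ch(0,0,0);d=P[:2]-O;ex=ch(1,0,0)[:2]-O;ey=ch(0,1,0)[:2]-O;print("chassis",d@ex,d@ey)
for th in(10,15,20):
  k=corners(P,th,.038);print(th,[proj(s,k(np.array(q)/1e3)).round(0).tolist() for q in((-50,-30,8),(-50,-30,0),(50,-30,8),(50,-30,0),(50,30,8))])
u=proj(s,P).astype(int);x0,y0=u[0]-55,u[1]-35;print(x0,y0)
cv2.imwrite("pics/sd10c.png",cv2.resize(s["frame"][y0:y0+90,x0:x0+120,::-1],None,fx=6,fy=6,interpolation=cv2.INTER_CUBIC))
E
```

```text
t: 18.9
position: [0.562, -0.0232, 0.1275]
tcp_rot: [180.0, -0.1, 176.7]
wrist_force: [-0.1, 0.5, -1.8]
opening: 0.0429
finger_force: 67.7
[ 0.56198694 -0.02317389  0.127467  ] [ 1.79986030e+02 -1.49286126e-01  1.76749533e+02] [ 0.00586522  0.0024887  -0.01956931]
chassis 0.00495146435756096 -0.1300001893241711
10 [[285.0, 224.0], [285.0, 225.0], [320.0, 206.0], [320.0, 208.0], [308.0, 191.0]]
15 [[286.0, 224.0], [287.0, 226.0], [320.0, 204.0], [321.0, 206.0], [308.0, 189.0]]
20 [[287.0, 224.0], [288.0, 226.0], [321.0, 203.0], [322.0, 204.0], [309.0, 188.0]]
240 164
```

View pics/sd10c.png

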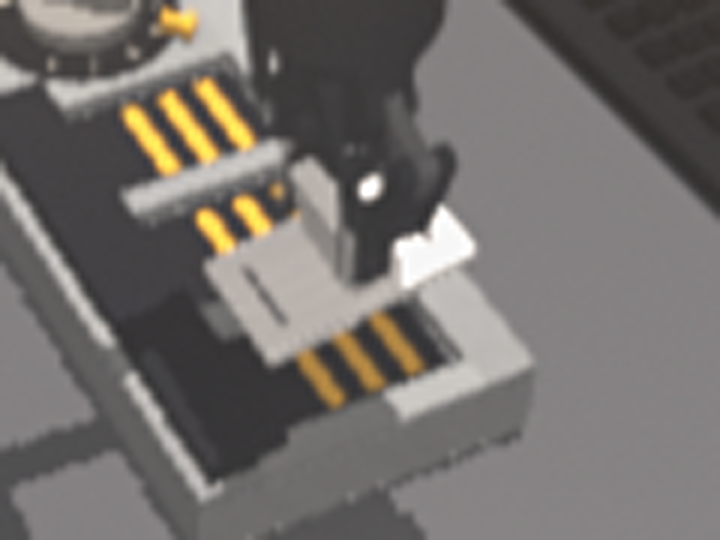

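The cover sits tilted above the bay 0 opening. The -x corner at crop (268,362) is clear of the lip and fits a tilt of about 14°.

```bash
python3 -m jog '[[[0,0,0.02,0,0],[0,0,0.018,0,0],[0,0,0,0,0],[0,0,0,0,0]]]'; python3 -m jog '[[[0,0,0.0015,0,0],[0,0,0,0,0],[0,0,0,0,0]]]';python3 -m jog '[[[0,0,0.0015,0,0],[0,0,0,0,0],[0,0,0,0,0]]]';python3 -m jog '[[[0,0,0.0015,0,0],[0,0,0,0,0],[0,0,0,0,0]]]'
```

```text
t: 19.35
position: [0.5632, -0.0232, 0.0919]
tcp_rot: [180.0, 0.4, 176.8]
wrist_force: [8.6, -0.1, -5.4]
opening: 0.0427
finger_force: 67.1
t: 19.65
position: [0.5634, -0.0233, 0.0915]
tcp_rot: [-180.0, 0.4, 176.8]
wrist_force: [7.3, 0.2, -2.6]
opening: 0.043
finger_force: 67.8
t: 19.95
position: [0.5634, -0.0233, 0.0903]
tcp_rot: [-180.0, 0.4, 176.8]
wrist_force: [6.2, 0.3, 0.2]
opening: 0.0428
finger_force: 67.9
t: 20.25
position: [0.5634, -0.0233, 0.0888]
tcp_rot: [-180.0, 0.4, 176.8]
wrist_force: [6.0, -0.5, -0.1]
opening: 0.043
finger_force: 67.9
```

```bash
python3 -m jog '[[[-0.005,0,0,0,0],[0,0,0,0,0],[0,0,0,0,0]]]'; python3 -m jog '[[[0,0,0.0015,0,0],[0,0,0,0,0],[0,0,0,0,0]]]';python3 -m jog '[[[0,0,0.0015,0,0],[0,0,0,0,0],[0,0,0,0,0]]]';python3 -m jog '[[[0,0,0.0015,0,0],[0,0,0,0,0],[0,0,0,0,0]]]'
```

```text
t: 20.55
position: [0.5666, -0.0235, 0.0862]
tcp_rot: [180.0, -0.0, 176.7]
wrist_force: [-1.2, -0.4, -1.6]
opening: 0.0426
finger_force: 67.6
t: 20.85
position: [0.567, -0.0235, 0.0845]
tcp_rot: [180.0, -0.0, 176.7]
wrist_force: [0.2, 0.1, -1.7]
opening: 0.0431
finger_force: 67.6
t: 21.15
position: [0.5671, -0.0235, 0.0831]
tcp_rot: [180.0, -0.0, 176.7]
wrist_force: [0.0, 0.1, -1.4]
opening: 0.0427
finger_force: 67.6
t: 21.45
position: [0.5671, -0.0235, 0.0817]
tcp_rot: [180.0, -0.0, 176.7]
wrist_force: [-0.1, 0.0, -1.6]
opening: 0.0429
finger_force: 67.6
```

```bash
python3 -m jog '[[[0,0,0.0015,0,0],[0,0,0,0,0],[0,0,0,0,0]]]';python3 -m jog '[[[0,0,0.0015,0,0],[0,0,0,0,0],[0,0,0,0,0]]]'
python3 - <<'E'
from h import *
import pickle
s=snapshot("side");P=read_state()["position"];print(P)
save(s,"sd11.png");pickle.dump(s,open("sd11.pkl","wb"))
d=P[:2]-O;ex=ch(1,0,0)[:2]-O;ey=ch(0,1,0)[:2]-O;print("chassis",d@ex,d@ey)
# tilt fit: bright plate silhouette - near long edge of plate; print edge points along columns
g=cv2.cvtColor(s["frame"],cv2.COLOR_RGB2GRAY).astype(int)
for th in(4,8,12,16):
  k=corners(P,th,.038);print(th,[proj(s,k(np.array(q)/1e3)).round(1).tolist() for q in((-50,-30,8),(50,-30,8))])
k=corners(P,8,.038);u0=int(proj(s,k([.0,-.03,.008]))[1])
print(u0);print(g[u0-14:u0+22, 280:330:4])
E
```

```text
t: 21.75
position: [0.5675, -0.0235, 0.0808]
tcp_rot: [180.0, 0.1, 176.7]
wrist_force: [-0.1, 0.2, 1.8]
opening: 0.0431
finger_force: 68.1
t: 22.05
position: [0.5678, -0.0236, 0.0803]
tcp_rot: [180.0, 0.1, 176.7]
wrist_force: [-1.0, 0.5, 9.0]
opening: 0.0429
finger_force: 69.0
[ 0.56776316 -0.02356267  0.08035837]
chassis 0.01074038222762742 -0.13006592916447832
4 [[285.2, 234.3], [319.0, 219.4]]
8 [[286.0, 234.8], [319.7, 218.2]]
12 [[286.9, 235.1], [320.3, 217.1]]
16 [[287.8, 235.5], [320.8, 215.9]]
226
[[ 93 114 134 139 182  64  62  61  89 225 147 132 133]
 [112 115 165 143 186  64  62  64 138 249 167 133 132]
 [116 132 180 154 161  64  61  62 189 249 183 132 133]
 [114 164 181 171 132  77  61  76 210 248 189 132 132]
 [133 180 180 180 134  86  61 180 241 247 194 135 133]
 [170 182 180 184 137  86  59 252 248 248 193 147 133]
 [185 181 182 185 139  85  60 250 247 249 189 168 133]
 [182 181 183 184 143  81  60 249 248 220 189 184 132]
 [181 177 184 183 156  77  59 249 250 145 189 190 132]
 [182 160 183 184 173  75  73 250 245 107 189 189 134]
 [184 128 182 185 182  81 142 253 164 1
[... 691 characters left out ...]
14 116 115 112 114 111 112 111 109 134]
 [ 59  57 113 115 116 112 114 111 112 113 113  93 134]
 [ 58  57 110 115 114 111 113 111 110 111 122  89 135]
 [ 58  59 115 116 112 111 111 112 111 111 110 119 134]
 [ 58  76 117 114 113 112 111 111 110 107 119 134 134]
 [ 58 103 117 112 114 112 110 111 110  99 134 134 134]
 [ 58 116 114 113 113 112 111 111 100 119 135 135 134]
 [ 77 115 111 112 113 112 113 104 115 134 134 134 134]
 [114 111 111 112 111 112 112  97 132 135 134 134 134]
 [123 111 111 112 112 112 109 114 135 134 135 134 135]
 [111 112 113 113 112 111  97 109 135 135 135 135 134]
 [109 111 112 112 111  99  88  94 135 135 135 135 134]
 [113 110 112 113 106  90  88  89 136 135 134 135 135]]
```

Tilt is now about 8.5°, from the floor contact height and the edge slope. That still lets the end go under the lip and the far end drop inside the rim, so I'm sliding it under.

```bash
python3 -m jog '[[[0,0,-0.003,0,0],[0.005,0,0,0,0],[0,0,0,0,0],[0,0,0,0,0]]]'; python3 -m jog '[[[0.006,0,0,0,0],[0,0,0,0,0],[0,0,0,0,0]]]';python3 -m jog '[[[0.005,0,0,0,0],[0,0,0,0,0],[0,0,0,0,0]]]'
```

```text
t: 22.5
position: [0.5617, -0.0232, 0.0812]
tcp_rot: [180.0, -0.1, 176.7]
wrist_force: [0.5, 0.1, -2.2]
opening: 0.0429
finger_force: 67.7
t: 22.8
position: [0.556, -0.0229, 0.0817]
tcp_rot: [180.0, -0.0, 176.7]
wrist_force: [0.3, 0.6, -1.0]
opening: 0.0431
finger_force: 67.7
t: 23.1
position: [0.5511, -0.0226, 0.0818]
tcp_rot: [180.0, -0.0, 176.7]
wrist_force: [0.9, -0.1, -1.3]
opening: 0.0429
finger_force: 67.6
```

```bash
python3 -m jog '[[[-0.0015,0,0.002,0,0],[-0.0015,0,0.002,0,0],[0,0,0,0,0],[0,0,0,0,0]]]'; python3 -m jog '[[[-0.001,0,0.0015,0,0],[-0.001,0,0.0015,0,0],[0,0,0,0,0],[0,0,0,0,0]]]';python3 -m jog '[[[-0.001,0,0.0015,0,0],[-0.0005,0,0.0015,0,0],[0,0,0,0,0],[0,0,0,0,0]]]'
```

```text
t: 23.5
position: [0.5544, -0.0228, 0.0786]
tcp_rot: [180.0, -0.0, 176.7]
wrist_force: [-2.8, 0.1, 5.3]
opening: 0.0428
finger_force: 69.1
t: 23.9
position: [0.5568, -0.0229, 0.0761]
tcp_rot: [-180.0, 0.1, 176.8]
wrist_force: [-2.0, 0.2, 7.3]
opening: 0.043
finger_force: 69.8
t: 24.3
position: [0.5588, -0.0231, 0.0738]
tcp_rot: [-180.0, 0.2, 176.8]
wrist_force: [-1.2, 0.5, 8.8]
opening: 0.043
finger_force: 70.7
```

```bash
python3 -m jog '[[[0,0,0.002,0,0],[0,0,0,0,0],[0,0,0,0,0]]]'; python3 -m jog '[[[0,0,0.002,0,0],[0,0,0,0,0],[0,0,0,0,0]]]'
```

```text
t: 24.6
position: [0.5597, -0.0231, 0.0726]
tcp_rot: [-180.0, 0.3, 176.8]
wrist_force: [0.1, 0.7, 12.2]
opening: 0.043
finger_force: 71.3
t: 24.9
position: [0.5605, -0.0231, 0.0715]
tcp_rot: [-180.0, 0.5, 176.8]
wrist_force: [2.4, 0.0, 12.3]
opening: 0.0431
finger_force: 71.9
```

```bash
python3 -m jog '[[[0,0,-0.003,0,0],[0,0,0,0,0.65],[0,0,0,0,0.65],[0,0,0,0,0.65],[0,0,-0.02,0,0.65],[0,0,-0.04,0,0.65],[0,0,-0.04,0,0.65],[0,0,-0.04,0,0.65],[0,0,0,0,0.65],[0,0,0,0,0.65]]]'
python3 - <<'E'
from h import *
import pickle
s=snapshot("wrist");pickle.dump(s,open("w12.pkl","wb"));save(s,"w12.png");print(read_state()["position"],read_state()["tcp_rot"])
print([(np.round(d["bbox"]).tolist(),round(d["p"],2)) for d in recognise(s,"cover0")])
for z in(.044,):print([proj(s,ch(x,-.13+y,z)).round(0) for x,y in((-.041,-.03),(.05,-.03),(.05,.03),(-.041,.03))],"fin top",[proj(s,ch(x,-.13+y,.084)).round(0) for x,y in((-.006,-.022),(.006,-.022),(.006,.022),(-.006,.022))])
E
```

```text
t: 25.9
position: [0.5579, -0.023, 0.2112]
tcp_rot: [180.0, 0.1, 176.7]
wrist_force: [-0.8, 0.5, -0.2]
opening: 0.0558
finger_force: 0.0
[ 0.55732135 -0.0229715   0.2096055 ] [ 1.79989929e+02 -8.81199017e-02  1.76742592e+02]
[([0.0, 222.0, 69.0, 80.0], 0.96), ([255.0, 155.0, 60.0, 83.0], 0.91), ([2.0, 116.0, 13.0, 85.0], 0.82), ([38.0, 59.0, 90.0, 106.0], 0.68)]
[array([252., 153.]), array([255., 240.]), array([312., 240.]), array([315., 153.])] fin top [array([258., 199.]), array([259., 212.]), array([309., 212.]), array([309., 199.])]
```

```bash
cat >> h.py <<'E'
def prof(s,line,ts,thr=2.5):
    b=cv2.GaussianBlur(s["frame"],(3,3),0)[:,:,2].astype(np.float32)
    p=np.array([proj(s,line(t)) for t in ts],np.float32)
    g=cv2.remap(b,p[:,:1].copy(),p[:,1:].copy(),cv2.INTER_LINEAR).ravel();d=np.gradient(g)
    return [(float(round(ts[i]*1e3,1)),int(d[i]*10)) for i in range(6,len(d)-6) if abs(d[i])>thr and abs(d[i])==abs(d[i-6:i+7]).max()]
def chk(yb,shots):
    for s in shots:
        print("x@-26",prof(s,lambda x:ch(x,yb-.026,.044),np.arange(.03,.075,.0005)),"x@26",prof(s,lambda x:ch(x,yb+.026,.044),np.arange(.03,.075,.0005)))
        print("y@x42",prof(s,lambda y:ch(.042,yb+y,.044),np.arange(-.045,.045,.0005)),"y@-30",prof(s,lambda y:ch(-.03,yb+y,.044),np.arange(-.045,.045,.0005)))
E
python3 - <<'E'
from h import *
chk(-.13,[snapshot("wrist"),snapshot("side"),snapshot("scene")])
E
```

```text
x@-26 [(48.0, -246), (55.5, 150)] x@26 [(48.0, -230), (55.5, 151)]
y@x42 [(-34.0, -105), (-30.0, 175), (30.0, -263)] y@-30 [(-34.5, -35), (-30.0, 191), (30.0, -127)]
x@-26 [(50.0, -104), (57.0, 48)] x@26 [(49.0, -83), (56.5, 52)]
y@x42 [(-30.5, 47), (31.5, -51)] y@-30 [(-32.5, 36), (30.5, -36)]
x@-26 [(50.5, -66), (51.0, -66)] x@26 [(50.5, -48)]
y@x42 [(-34.0, 66), (-33.5, 66), (-33.0, 66), (27.0, -49), (27.5, -49)] y@-30 [(-33.5, 48), (-31.5, 48), (27.0, -34)]
```

Cover C lies flat and flush in bay 0: both views put its edge at rim height and its width at 60 mm. Going back to the other covers, now fitting the cover pose to its silhouette in code.

```bash
cat >> h.py <<'E'
from scipy.optimize import minimize
BX=lambda a,b,c,d,e,f:[(x,y,z) for x in(a,b) for y in(c,d) for z in(e,f)]
def fitcover(s,guess,thr=112,pad=45):
    im=s["frame"].astype(int);m=((im[:,:,0]>thr)&(im[:,:,2]-im[:,:,0]<40)).astype(np.uint8)
    u=proj(s,[guess[0],guess[1],.01]).astype(int);roi=np.zeros_like(m);cv2.circle(roi,tuple(int(a) for a in u),80,1,-1)
    n,l,stt,c=cv2.connectedComponentsWithStats(m&roi)
    i=min((i for i in range(1,n) if stt[i,4]>800),key=lambda i:np.linalg.norm(c[i]-u));m=(l==i).astype(np.uint8)
    k=4
    def sil(v):
        M=R.from_euler('z',v[2],degrees=True).as_matrix();o=np.zeros((420*2,560*2),np.uint8)
        for b in(BX(-.05,.05,-.03,.03,0,.008),BX(-.006,.006,-.022,.022,.008,.048)):
            p=np.array([proj(s,M@np.array(q)+[v[0],v[1],0]) for q in b])*2+.5
            cv2.fillConvexPoly(o,cv2.convexHull(np.round(p*16).astype(np.int32)),1,shift=4)
        return o
    M2=cv2.resize(m,(1120,840),interpolation=cv2.INTER_NEAREST)
    f=lambda w:1-(lambda o:(o&M2).sum()/(o|M2).sum())(sil([guess[0]+w[0]/1e3,guess[1]+w[1]/1e3,guess[2]+w[2]]))
    r=min((minimize(f,[0,0,a],method="Nelder-Mead",options=dict(initial_simplex=[[0,0,a],[8,0,a],[0,8,a],[0,0,a+8]],xatol=.1,fatol=1e-4)) for a in(0,15,-15)),key=lambda r:r.fun)
    return np.round([guess[0]+r.x[0]/1e3,guess[1]+r.x[1]/1e3,guess[2]+r.x[2]],4),round(1-r.fun,3)
E
python3 -m jog '[[[0.0071,-0.0441,-0.0067,0,1],[0.0071,-0.0441,-0.0067,0,1],[0.0071,-0.0441,-0.0067,0,1],[0.0071,-0.0441,-0.0067,0,1],[0.0071,-0.0441,-0.0067,0,1],[0.0071,-0.0441,-0.0067,0,1],[0,0,0,0,1],[0,0,0,0,1],[0,0,0,0,1]]]'
python3 - <<'E'
from h import *
import pickle
w5=pickle.load(open("w5.pkl","rb"));s=snapshot("wrist")
print([(np.round(d["bbox"]).tolist(),round(d["p"],2)) for d in recognise(s,"cover0")],read_state()["position"])
for g in([.465,-.232,15.4],[.5003,-.3659,-7.5]): print(fitcover(w5,g),fitcover(s,g))
E
```

```text
t: 27.05
position: [0.5003, -0.2838, 0.2501]
tcp_rot: [179.9, -0.1, 176.8]
wrist_force: [0.8, -0.1, -0.0]
opening: 0.0855
finger_force: 0.0
[([468.0, 191.0, 75.0, 67.0], 0.95), ([289.0, 100.0, 68.0, 93.0], 0.88), ([205.0, 244.0, 63.0, 76.0], 0.73), ([190.0, 140.0, 51.0, 83.0], 0.67), ([90.0, 212.0, 82.0, 66.0], 0.67)] [ 0.50047538 -0.28348996  0.25048243]
(array([  0.4506,  -0.1993, -36.77  ]), np.float64(0.298)) (array([  0.4589,  -0.1908, -20.3593]), np.float64(0.288))
(array([ 0.4741, -0.3975, 34.9769]), np.float64(0.284)) (array([ 0.4743, -0.3965, 37.9747]), np.float64(0.282))
```

Run:
```python
from h import *
s=snapshot("wrist");f=s["frame"]
for p in((250,60),(270,200),(300,135),(320,130),(340,170),(216,160),(216,205),(150,180),(320,280)): print(p,f[p[1],p[0]])
for z in(.0,):print(proj(s,[.465,-.232,.008]),proj(s,[.5,-.366,.008]))
for t in(112,130,150):
  print([fitcover(s,g,t) for g in([.465,-.232,15.4],[.5003,-.3659,-7.5])])
```

```text
(250, 60) [74 72 74]
(270, 200) [134 134 133]
(300, 135) [200 197 189]
(320, 130) [198 196 189]
(340, 170) [255 255 255]
(216, 160) [200 195 189]
(216, 205) [255 255 255]
(150, 180) [130 129 129]
(320, 280) [130 128 129]
[324.36760331 148.22143587] [217.29110988 182.60402925]
[(array([  0.4629,  -0.1941, -28.8559]), np.float64(0.286)), (array([ 0.475 , -0.3975, 31.9685]), np.float64(0.282))]
[(array([ 0.4648, -0.2024, -7.4195]), np.float64(0.301)), (array([ 0.4852, -0.3921, 41.0744]), np.float64(0.292))]
[(array([ 0.465 , -0.2325, 15.1212]), np.float64(0.94)), (array([ 0.5002, -0.368 , -8.0885]), np.float64(0.93))]
```

```bash
sed -i 's/thr=112/thr=155/' h.py; python3 -m jog '[[[0,0,0,-0.107,1],[0,0,0,-0.106,1],[0,0,0,-0.106,1],[0.0104,0.0292,0,0,1],[0.0104,0.0293,0,0,1],[0,0,0.045,0,1],[0,0,0.045,0,1],[0,0,0.04,0,1],[0,0,0,0,1],[0,0,0,0,1]]]'
python3 - <<'E'
from h import *
s=snapshot("wrist");st=read_state();p=st["position"];v,q=fitcover(s,[.465,-.2325,15.1]);print(v,q,p,st["tcp_rot"][2],tool(v[:2]-p[:2],st["tcp_rot"][2]))
E
```

```text
t: 28.2
position: [0.4652, -0.2332, 0.1219]
tcp_rot: [180.0, 0.0, -164.9]
wrist_force: [0.7, 0.6, -0.5]
opening: 0.0857
finger_force: 0.0
[ 0.4666 -0.2333 15.3715] 0.854 [ 0.46600909 -0.23383328  0.12340537] -164.93722514380926 [-0.0007  0.0004]
```

```bash
python3 -m jog '[[[0,0,0.042,0,1],[0,0,0.042,0,1],[0,0,0,0,1],[0,0,0,0,0],[0,0,0,0,0],[0,0,0,0,0],[0,0,0,0,0],[0,0,0,0,0],[0,0,0,0,0],[0,0,0,0,0]]]'
python3 -m jog '[[[0,0,-0.045,0,0],[0,0,-0.045,0,0],[0,0,0,0.107,0],[0,0,0,0.106,0],[0,0,0,0.106,0],[0,0,0,0,0]]]'
python3 -m jog '[[[0.0045,0.0369,0,0,0],[0.0045,0.0369,0,0,0],[0.0045,0.0369,0,0,0],[0.0045,0.0369,0,0,0],[0.0045,0.0369,0,0,0],[0.0045,0.0369,0,0,0],[0.0045,0.0369,0,0,0],[0.0045,0.0369,0,0,0],[0,0,0,0,0],[0,0,0,0,0]]]'
cat >> h.py <<'E'
def where():
    st=read_state();P=st["position"];d=P[:2]-O;ex=ch(1,0,0)[:2]-O;ey=ch(0,1,0)[:2]-O
    print("chassis mm",(d@ex*1e3).round(1),(d@ey*1e3).round(1),(P[2]*1e3).round(1),"yaw",st["tcp_rot"][2].round(2),"f",st["wrist_force"].round(1),"open",round(st["opening"],4))
E
python3 -c "
from h import *
where()"
```

```text
t: 29.25
position: [0.4667, -0.2346, 0.0402]
tcp_rot: [-179.8, 0.2, -165.0]
wrist_force: [-0.6, 0.4, 6.9]
opening: 0.0429
finger_force: 62.0
t: 29.85
position: [0.4652, -0.2338, 0.1282]
tcp_rot: [-180.0, 0.1, 176.7]
wrist_force: [0.5, 0.6, -1.6]
opening: 0.043
finger_force: 62.1
t: 30.85
position: [0.4458, 0.0636, 0.1276]
tcp_rot: [-180.0, 0.1, 177.0]
wrist_force: [-0.5, -0.7, -1.8]
opening: 0.0424
finger_force: 62.3
chassis mm -115.9 -49.8 127.6 yaw 176.98 f [-0.5 -0.7 -1.8] open 0.0424
```

```bash
python3 -m jog '[[[0,0,0.015,0,0],[0,0,0.015,0,0],[0,0,0.002,0,0],[0,0,0.002,0,0],[0,0,0.002,0,0],[0,0,0.002,0,0],[0,0,0.002,0,0],[0,0,0.002,0,0],[0,0,0,0,0],[0,0,0,0,0]]]'
python3 -m jog '[[[0,0,0.002,0,0],[0,0,0.002,0,0],[0,0,0.002,0,0],[0,0,0,0,0],[0,0,0,0,0]]]'
```

```text
t: 31.85
position: [0.4462, 0.0624, 0.0889]
tcp_rot: [180.0, 0.1, 176.7]
wrist_force: [-17.8, -0.3, 26.7]
opening: 0.0427
finger_force: 68.2
t: 32.35
position: [0.4455, 0.0624, 0.0819]
tcp_rot: [180.0, -0.1, 176.7]
wrist_force: [-18.0, -0.5, 21.7]
opening: 0.0429
finger_force: 68.7
```

```bash
python3 -m jog '[[[0,0,-0.025,0,0],[0,0,-0.028,0,0],[-0.043,0,0,0,0],[-0.043,0,0,0,0],[-0.043,0,0,0,0],[0,0,0,0,0],[0,0,0,0,0]]]'
python3 - <<'E'
from h import *
import pickle
where();st=read_state();P=st["position"]
for n in("side","scene"):
    s=snapshot(n);pickle.dump(s,open(n+"13.pkl","wb"))
    # silhouette fit of tilt: plate near(-y) edge points on side view
    for th in(8,12,16,20):
        k=corners(P,th,.040);L=lambda t:k([t,-.03,.004])
        r=[]
        for x in(-.045,-.03,.02,.035,.045):
            q=[(t,v) for t,v in prof(s,lambda t:k([x,-.03+t,.004]),np.arange(-.02,.012,.0005),3)]
            r.append([a for a in q])
        print(n,th,r)
E
```

```text
t: 33.05
position: [0.5747, 0.0547, 0.1311]
tcp_rot: [-180.0, -0.1, 176.7]
wrist_force: [-0.8, -0.2, -1.6]
opening: 0.0431
finger_force: 66.3
chassis mm 13.3 -51.6 131.1 yaw 176.7 f [-0.8 -0.2 -1.6] open 0.0431
side 8 [[(-2.5, 58)], [(-0.5, 59)], [(6.5, 33)], [(5.5, 54)], [(5.5, 58)]]
side 12 [[(1.0, 61)], [(0.0, 55)], [(4.5, 43)], [(4.5, 54)], [(4.0, 61)]]
side 16 [[(4.0, 61)], [(2.0, 57)], [(4.5, 44)], [(2.0, 59)], [(4.0, 47)]]
side 20 [[(5.5, 62)], [(4.5, 58)], [(2.5, 42)], [(-0.5, 59)], []]
scene 8 [[(8.0, 61)], [(0.5, 37), (7.0, 32), (7.5, 32), (8.0, 32)], [(-4.5, 110)], [(-1.0, 114)], [(-8.5, -72), (0.5, 33)]]
scene 12 [[(8.0, 57), (8.5, 57)], [(1.5, 36), (2.0, 36)], [(-3.5, 110)], [(-1.5, 111)], [(-9.0, -72), (0.5, 33)]]
scene 16 [[(2.0, 33), (2.5, 33)], [(0.5, 30), (1.0, 30)], [(-5.0, 108), (-3.5, 108)], [(-3.0, 109)], [(-9.0, -69), (0.0, 36)]]
scene 20 [[(1.5, 37), (2.0, 37)], [], [(-5.5, 110)], [(-2.0, 111)], [(-8.5, -64), (-3.0, 43)]]
```

```bash
python3 -m jog '[[[0,0.0016,0.02,0,0],[0,0,0.018,0,0],[0,0,0,0,0],[0,0,0,0,0]]]'; python3 -m jog '[[[0,0,0.002,0,0],[0,0,0,0,0],[0,0,0,0,0]]]';python3 -m jog '[[[0,0,0.0015,0,0],[0,0,0,0,0],[0,0,0,0,0]]]'; python3 -m jog '[[[0,0,0.0015,0,0],[0,0,0,0,0],[0,0,0,0,0]]]'
```

```text
t: 33.55
position: [0.5743, 0.0574, 0.0952]
tcp_rot: [180.0, 0.1, 176.8]
wrist_force: [0.6, -0.1, -0.7]
opening: 0.0429
finger_force: 66.2
t: 33.85
position: [0.5748, 0.0574, 0.0927]
tcp_rot: [180.0, 0.1, 176.7]
wrist_force: [-0.4, -0.9, -2.0]
opening: 0.0432
finger_force: 66.2
t: 34.15
position: [0.5745, 0.0574, 0.0904]
tcp_rot: [180.0, -0.0, 176.7]
wrist_force: [0.3, 0.4, -1.7]
opening: 0.0427
finger_force: 66.2
t: 34.45
position: [0.5745, 0.0574, 0.0889]
tcp_rot: [180.0, -0.0, 176.7]
wrist_force: [-0.0, -0.5, -1.7]
opening: 0.0427
finger_force: 66.2
```

```bash
python3 -m jog '[[[0,-0.001,0.0015,0,0],[0,0,0,0,0],[0,0,0,0,0]]]'; python3 -m jog '[[[0,0,0.0015,0,0],[0,0,0,0,0],[0,0,0,0,0]]]';python3 -m jog '[[[0,0,0.0015,0,0],[0,0,0,0,0],[0,0,0,0,0]]]'
```

```text
t: 34.75
position: [0.5745, 0.0564, 0.0874]
tcp_rot: [180.0, -0.0, 176.7]
wrist_force: [0.3, 0.7, -1.4]
opening: 0.0429
finger_force: 66.2
t: 35.05
position: [0.5745, 0.0564, 0.0859]
tcp_rot: [180.0, -0.0, 176.7]
wrist_force: [-0.3, 0.3, -0.3]
opening: 0.0432
finger_force: 66.2
t: 35.35
position: [0.5745, 0.0564, 0.0844]
tcp_rot: [180.0, -0.0, 176.7]
wrist_force: [0.1, 0.5, -1.1]
opening: 0.0428
finger_force: 66.2
```

```bash
python3 -m jog '[[[0,0,0.0015,0,0],[0,0,0,0,0],[0,0,0,0,0]]]'; python3 -m jog '[[[0,0,0.0015,0,0],[0,0,0,0,0],[0,0,0,0,0]]]'
```

```text
t: 35.65
position: [0.5747, 0.0564, 0.0833]
tcp_rot: [180.0, 0.0, 176.7]
wrist_force: [0.2, -0.6, 0.3]
opening: 0.0428
finger_force: 66.6
t: 35.95
position: [0.5751, 0.0564, 0.0828]
tcp_rot: [180.0, 0.1, 176.7]
wrist_force: [-0.4, -0.3, 5.1]
opening: 0.043
finger_force: 67.4
```

```bash
python3 -m jog '[[[0,0,-0.003,0,0],[0.007,0,0,0,0],[0,0,0,0,0],[0,0,0,0,0]]]'; python3 -m jog '[[[0.007,0,0,0,0],[0,0,0,0,0],[0,0,0,0,0]]]';python3 -m jog '[[[0.0065,0,0,0,0],[0,0,0,0,0],[0,0,0,0,0]]]'
```

```text
t: 36.35
position: [0.567, 0.0568, 0.084]
tcp_rot: [-180.0, -0.0, 176.8]
wrist_force: [0.1, -0.3, -1.4]
opening: 0.0427
finger_force: 66.3
t: 36.65
position: [0.5604, 0.0572, 0.0844]
tcp_rot: [180.0, -0.0, 176.7]
wrist_force: [0.3, 0.5, -2.0]
opening: 0.0427
finger_force: 66.3
t: 36.95
position: [0.5556, 0.0576, 0.0857]
tcp_rot: [180.0, 0.3, 176.7]
wrist_force: [5.7, -0.1, -1.6]
opening: 0.0429
finger_force: 66.2
```

```bash
python3 -m jog '[[[-0.002,0,0.001,0,0],[-0.001,0,0.002,0,0],[0,0,0,0,0],[0,0,0,0,0]]]'; python3 -m jog '[[[-0.001,0,0.0015,0,0],[-0.001,0,0.0015,0,0],[0,0,0,0,0],[0,0,0,0,0]]]';python3 -m jog '[[[-0.001,0,0.0015,0,0],[-0.0005,0,0.0015,0,0],[0,0,0,0,0],[0,0,0,0,0]]]'; python3 -c "
from h import *
where()"
```

```text
t: 37.35
position: [0.5575, 0.0575, 0.0828]
tcp_rot: [180.0, 0.1, 176.7]
wrist_force: [-0.8, -0.3, 6.2]
opening: 0.0428
finger_force: 67.6
t: 37.75
position: [0.56, 0.0573, 0.0804]
tcp_rot: [180.0, 0.2, 176.7]
wrist_force: [1.2, -0.6, 8.8]
opening: 0.0423
finger_force: 68.6
t: 38.15
position: [0.562, 0.0572, 0.0781]
tcp_rot: [180.0, 0.2, 176.7]
wrist_force: [0.9, 0.7, 11.3]
opening: 0.0431
finger_force: 69.7
chassis mm 0.5 -49.8 78.1 yaw 176.74 f [ 0.9  0.7 11.3] open 0.0431
```

```bash
python3 -m jog '[[[0,0,0.0015,0,0],[0,0,0.0015,0,0],[0,0,0,0,0],[0,0,0,0,0]]]'; python3 -m jog '[[[0,0,0.0015,0,0],[0,0,0.0015,0,0],[0,0,0,0,0],[0,0,0,0,0]]]';  python3 -c "
from h import *
where()"
```

```text
t: 38.55
position: [0.5633, 0.0572, 0.0764]
tcp_rot: [180.0, 0.5, 176.7]
wrist_force: [4.2, -0.5, 14.7]
opening: 0.0424
finger_force: 70.9
t: 38.95
position: [0.5646, 0.0571, 0.0745]
tcp_rot: [179.9, 0.7, 176.7]
wrist_force: [7.1, -1.2, 16.2]
opening: 0.0429
finger_force: 72.1
chassis mm 3.1 -49.7 74.5 yaw 176.73 f [ 7.1 -1.2 16.2] open 0.0429
```

```bash
python3 -m jog '[[[0,0,-0.003,0,0],[0,0,0,0,0.65],[0,0,0,0,0.65],[0,0,0,0,0.65],[0,0,-0.02,0,0.65],[0,0,-0.04,0,0.65],[0,0,-0.04,0,0.65],[0,0,-0.04,0,0.65],[0,0,0,0,0.65],[0,0,0,0,0.65]]]'
python3 - <<'E'
from h import *
a=[snapshot("wrist"),snapshot("side")]
chk(-.05,a);print("bay0");chk(-.13,a)
E
```

```text
t: 39.95
position: [0.5606, 0.0572, 0.2126]
tcp_rot: [180.0, 0.0, 176.7]
wrist_force: [-0.1, 0.3, -0.7]
opening: 0.0556
finger_force: 0.0
x@-26 [(47.0, -262), (54.5, 156)] x@26 [(47.0, -249), (54.0, 161)]
y@x42 [(-34.0, -97), (-29.0, 190), (30.5, -194)] y@-30 [(-29.0, 250), (29.5, -152)]
x@-26 [(49.5, -91), (56.0, 40)] x@26 [(49.5, -80), (58.0, 49)]
y@x42 [(-29.5, 43), (31.0, -33)] y@-30 [(-33.0, 34), (30.0, -31)]
bay0
x@-26 [(48.0, -239), (55.0, 140)] x@26 [(48.0, -204), (55.0, 167)]
y@x42 [(-30.0, 261), (30.0, -227)] y@-30 [(-30.0, 321), (-13.0, -111), (30.0, -122)]
x@-26 [(50.0, -100), (57.0, 48)] x@26 [(50.0, -78), (56.5, 52)]
y@x42 [(-31.0, 41), (31.5, -47)] y@-30 [(-30.0, 45), (-14.0, -56), (28.5, -35)]
```

Both covers check out flat. Now cover A.

```bash
python3 -m jog '[[[0.0052,-0.0431,-0.0047,0,1],[0.0052,-0.0431,-0.0047,0,1],[0.0052,-0.0431,-0.0047,0,1],[0.0052,-0.0431,-0.0047,0,1],[0.0052,-0.0431,-0.0047,0,1],[0.0052,-0.0431,-0.0047,0,1],[0.0052,-0.0431,-0.0047,0,1],[0.0052,-0.0431,-0.0047,0,1],[0,0,0,0,1],[0,0,0,0,1]]]'
python3 - <<'E'
from h import *
s=snapshot("wrist");where();st=read_state();p=st["position"];print(p)
print([(np.round(d["bbox"]).tolist(),round(d["p"],2)) for d in recognise(s,"cover0")])
v,q=fitcover(s,[.5002,-.368,-8]);print(v,q,tool(v[:2]-p[:2],v[2]+180))
E
```

```text
t: 41.05
position: [0.4987, -0.2851, 0.2479]
tcp_rot: [179.9, -0.2, 176.6]
wrist_force: [0.8, 0.6, 0.1]
opening: 0.0851
finger_force: 0.0
chassis mm -43.2 -394.1 248.2 yaw 176.74 f [-0.  -0.1 -1.4] open 0.0855
[ 0.49912853 -0.28418578  0.24820184]
[([191.0, 144.0, 52.0, 80.0], 0.94), ([94.0, 213.0, 74.0, 70.0], 0.91), ([471.0, 190.0, 76.0, 69.0], 0.77), ([204.0, 245.0, 64.0, 73.0], 0.6), ([529.0, 195.0, 30.0, 62.0], 0.56)]
[ 0.5004 -0.3676 -7.3706] 0.954 [-0.012  -0.0826]
```

```bash
python3 -m jog '[[[0,0,0,0.072,1],[-0.006,-0.0413,0,0,1],[-0.006,-0.0413,0,0,1],[0,0,0.045,0,1],[0,0,0.045,0,1],[0,0,0.038,0,1],[0,0,0,0,1],[0,0,0,0,1]]]'
python3 - <<'E'
from h import *
s=snapshot("wrist");st=read_state();p=st["position"];v,q=fitcover(s,[.5004,-.3676,-7.4]);print(v,q,p,st["tcp_rot"][2],tool(v[:2]-p[:2],st["tcp_rot"][2]))
E
```

```text
t: 41.95
position: [0.5013, -0.3671, 0.1226]
tcp_rot: [180.0, -0.0, 172.7]
wrist_force: [0.3, 0.3, 1.4]
opening: 0.0855
finger_force: 0.0
[ 0.5009 -0.3682 -7.6029] 0.869 [ 0.50193249 -0.36795502  0.12455621] 172.69314830832386 [ 0.001  -0.0004]
```

```bash
python3 -m jog '[[[0,0,0.042,0,1],[0,0,0.042,0,1],[0,0,0,0,1],[0,0,0,0,0],[0,0,0,0,0],[0,0,0,0,0],[0,0,0,0,0],[0,0,0,0,0],[0,0,0,0,0],[0,0,0,0,0]]]'
python3 -m jog '[[[0,0,-0.045,0,0],[0,0,-0.045,0,0],[0,0,0,-0.072,0],[0.0065,0.0423,0,0,0],[0.0065,0.0423,0,0,0],[0.0065,0.0423,0,0,0],[0.0065,0.0423,0,0,0],[0.0065,0.0423,0,0,0],[0.0065,0.0423,0,0,0]]]'
python3 -m jog '[[[0.0065,0.0423,0,0,0],[0.0065,0.0423,0,0,0],[0.0065,0.0423,0,0,0],[0.0065,0.0423,0,0,0],[0.0065,0.0423,0,0,0],[0.0065,0.0423,0,0,0],[0,0,0,0,0],[0,0,0,0,0]]]'; python3 -c "
from h import *
where()"
```

```text
t: 43.0
position: [0.5023, -0.3694, 0.0419]
tcp_rot: [-179.8, 0.3, 172.6]
wrist_force: [-0.3, 0.3, 6.2]
opening: 0.0428
finger_force: 62.0
t: 43.9
position: [0.4762, -0.1111, 0.1296]
tcp_rot: [-180.0, 0.2, 176.7]
wrist_force: [0.8, 0.1, -1.7]
opening: 0.0427
finger_force: 61.8
t: 44.7
position: [0.4518, 0.1438, 0.1292]
tcp_rot: [180.0, 0.1, 176.9]
wrist_force: [0.3, -0.2, -1.2]
opening: 0.0426
finger_force: 62.0
chassis mm -114.3 30.6 129.2 yaw 176.87 f [ 0.3 -0.2 -1.2] open 0.0426
```

```bash
python3 -m jog '[[[0,0,0.015,0,0],[0,0,0.015,0,0],[0,0,0.002,0,0],[0,0,0.002,0,0],[0,0,0.002,0,0],[0,0,0.002,0,0],[0,0,0.002,0,0],[0,0,0.002,0,0],[0,0,0,0,0],[0,0,0,0,0]]]'
python3 -m jog '[[[0,0,0.002,0,0],[0,0,0.002,0,0],[0,0,0.002,0,0],[0,0,0.002,0,0],[0,0,0,0,0],[0,0,0,0,0]]]'
python3 -m jog '[[[0,0,-0.025,0,0],[0,0,-0.029,0,0],[-0.043,0,0,0,0],[-0.043,0,0,0,0],[-0.042,0,0,0,0],[0,0,0,0,0],[0,0,0,0,0],[0,0,0,0,0]]]'; python3 -c "
from h import *
where()"
```

```text
t: 45.7
position: [0.4525, 0.1428, 0.0906]
tcp_rot: [179.9, 0.1, 176.7]
wrist_force: [-17.3, 0.2, 25.4]
opening: 0.0428
finger_force: 67.6
t: 46.3
position: [0.4518, 0.1428, 0.0815]
tcp_rot: [179.9, 0.0, 176.7]
wrist_force: [-16.8, 0.4, 20.1]
opening: 0.0425
finger_force: 64.0
t: 47.1
position: [0.5791, 0.1352, 0.1327]
tcp_rot: [180.0, 0.0, 176.7]
wrist_force: [0.2, -0.0, -1.6]
opening: 0.0427
finger_force: 62.0
chassis mm 13.2 29.1 132.7 yaw 176.7 f [ 0.2 -0.  -1.6] open 0.0427
```

```bash
python3 -m jog '[[[0,0.0009,0.02,0,0],[0,0,0.02,0,0],[0,0,0.002,0,0],[0,0,0,0,0],[0,0,0,0,0]]]'; python3 -m jog '[[[0,0,0.002,0,0],[0,0,0,0,0],[0,0,0,0,0]]]';python3 -m jog '[[[0,0,0.0015,0,0],[0,0,0,0,0],[0,0,0,0,0]]]'; python3 -m jog '[[[0,0,0.0015,0,0],[0,0,0,0,0],[0,0,0,0,0]]]';python3 -m jog '[[[0,0,0.0015,0,0],[0,0,0,0,0],[0,0,0,0,0]]]'
```

```text
t: 47.6
position: [0.5799, 0.1369, 0.0919]
tcp_rot: [180.0, 0.1, 176.8]
wrist_force: [0.3, 0.1, -1.0]
opening: 0.0424
finger_force: 62.0
t: 47.9
position: [0.5796, 0.1367, 0.0884]
tcp_rot: [180.0, 0.0, 176.7]
wrist_force: [0.5, -0.2, -0.9]
opening: 0.043
finger_force: 62.0
t: 48.2
position: [0.5795, 0.1367, 0.0864]
tcp_rot: [180.0, -0.0, 176.7]
wrist_force: [0.1, 0.4, -0.3]
opening: 0.0425
finger_force: 62.0
t: 48.5
position: [0.5798, 0.1367, 0.0855]
tcp_rot: [180.0, 0.0, 176.7]
wrist_force: [-0.1, -0.4, 1.6]
opening: 0.0429
finger_force: 62.4
t: 48.8
position: [0.5802, 0.1367, 0.085]
tcp_rot: [180.0, 0.1, 176.7]
wrist_force: [0.3, -0.3, 6.7]
opening: 0.0431
finger_force: 63.2
```

```bash
python3 -m jog '[[[0,0,-0.003,0,0],[0.007,0,0,0,0],[0,0,0,0,0],[0,0,0,0,0]]]'; python3 -m jog '[[[0.007,0,0,0,0],[0,0,0,0,0],[0,0,0,0,0]]]';python3 -m jog '[[[0.005,0,0,0,0],[0,0,0,0,0],[0,0,0,0,0]]]';python3 -c "
from h import *
where()"
```

```text
t: 49.2
position: [0.572, 0.1371, 0.086]
tcp_rot: [-180.0, -0.0, 176.8]
wrist_force: [-0.7, 0.3, -1.6]
opening: 0.0427
finger_force: 62.0
t: 49.5
position: [0.5654, 0.1375, 0.0865]
tcp_rot: [180.0, -0.0, 176.8]
wrist_force: [-0.1, -0.0, -1.1]
opening: 0.0429
finger_force: 62.0
t: 49.8
position: [0.5618, 0.1379, 0.0875]
tcp_rot: [180.0, 0.3, 176.7]
wrist_force: [4.8, -0.5, -1.9]
opening: 0.0429
finger_force: 61.8
chassis mm -4.3 30.8 87.5 yaw 176.75 f [ 4.8 -0.5 -1.9] open 0.0429
```

```bash
python3 -m jog '[[[-0.003,0,0.001,0,0],[-0.0012,0,0.002,0,0],[0,0,0,0,0],[0,0,0,0,0]]]'; python3 -m jog '[[[-0.001,0,0.0015,0,0],[-0.001,0,0.0015,0,0],[0,0,0,0,0],[0,0,0,0,0]]]';python3 -m jog '[[[-0.001,0,0.0015,0,0],[-0.001,0,0.0015,0,0],[0,0,0,0,0],[0,0,0,0,0]]]';python3 -m jog '[[[-0.001,0,0.0015,0,0],[0,0,0.0015,0,0],[0,0,0,0,0],[0,0,0,0,0]]]'; python3 -c "
from h import *
where()"
```

```text
t: 50.2
position: [0.565, 0.1376, 0.0846]
tcp_rot: [180.0, 0.0, 176.7]
wrist_force: [-1.1, -1.3, 6.3]
opening: 0.0429
finger_force: 63.2
t: 50.6
position: [0.5675, 0.1375, 0.0822]
tcp_rot: [180.0, 0.1, 176.7]
wrist_force: [0.1, 0.1, 7.6]
opening: 0.0427
finger_force: 63.8
t: 51.0
position: [0.5697, 0.1374, 0.0797]
tcp_rot: [180.0, 0.2, 176.7]
wrist_force: [-0.6, -0.2, 10.1]
opening: 0.0425
finger_force: 64.5
t: 51.4
position: [0.5716, 0.1373, 0.0774]
tcp_rot: [179.9, 0.3, 176.7]
wrist_force: [2.3, -0.2, 10.8]
opening: 0.0424
finger_force: 65.2
chassis mm 5.6 30.8 77.4 yaw 176.73 f [ 2.3 -0.2 10.8] open 0.0424
```

```bash
python3 -m jog '[[[-0.0005,0,0.0015,0,0],[0,0,0.0015,0,0],[0,0,0,0,0],[0,0,0,0,0]]]';  python3 -m jog '[[[0,0,-0.002,0,0],[0,0,0,0,0.65],[0,0,0,0,0.65],[0,0,0,0,0.65],[0,0,-0.02,0,0.65],[0,0,-0.04,0,0.65],[0,0,-0.04,0,0.65],[0,0,-0.04,0,0.65],[0,0,0,0,0.65],[0,0,0,0,0.65]]]'
python3 - <<'E'
from h import *
where()
a=[snapshot("wrist"),snapshot("side")]
chk(.03,a);print("bay1");chk(-.05,a);print("bay0");chk(-.13,a[1:])
E
```

```text
t: 51.8
position: [0.573, 0.1373, 0.0754]
tcp_rot: [179.9, 0.5, 176.7]
wrist_force: [4.0, -0.5, 12.5]
opening: 0.0424
finger_force: 66.2
t: 52.8
position: [0.5704, 0.1373, 0.2139]
tcp_rot: [180.0, 0.1, 176.7]
wrist_force: [-0.1, 0.0, -0.5]
opening: 0.0554
finger_force: 0.0
chassis mm 4.4 30.7 213.9 yaw 176.75 f [-0.1  0.  -0.5] open 0.0554
x@-26 [(48.5, -268), (54.0, 135)] x@26 [(48.5, -186), (54.0, 154)]
y@x42 [(-34.0, -98), (-29.0, 218), (30.0, -233)] y@-30 [(-28.5, 225), (30.0, -136)]
x@-26 [(50.5, -75), (56.0, 38), (57.5, 38)] x@26 [(50.5, -70), (58.0, 37)]
y@x42 [(-30.5, 28), (31.5, -29)] y@-30 [(-32.5, 33), (29.5, -35)]
bay1
x@-26 [(47.0, -271), (54.5, 129)] x@26 [(47.0, -259), (54.0, 139)]
y@x42 [(-29.0, 260), (30.5, -209)] y@-30 [(-30.0, 255), (-12.5, -172), (30.0, -120)]
x@-26 [(49.5, -84), (58.0, 42)] x@26 [(49.5, -76), (58.0, 49)]
y@x42 [(-30.5, 37), (31.0, -28)] y@-30 [(-28.5, 42), (-11.0, -46), (30.0, -31)]
bay0
x@-26 [(50.0, -96), (57.0, 49)] x@26 [(50.0, -74), (56.5, 52)]
y@x42 [(-31.0, 35), (31.5, -39)] y@-30 [(-30.0, 41), (30.5, -49)]
```

```bash
python3 -m jog '[[[0.0022,0.0445,0.007,0,0.65],[0.0022,0.0445,0.007,0,0.65],[0,0,0,0,0.65],[0,0,0,0,0.65],[0,0,0,0,0.65]]]'
python3 - <<'E'
from h import *
import pickle
ax=np.array([.571,.2267])
def idx(s,z=.046):
    hsv=cv2.cvtColor(s["frame"],cv2.COLOR_RGB2HSV);m=cv2.inRange(hsv,(12,90,120),(35,255,255))
    ys,xs=np.nonzero(m);P=np.array([atz(s,x,y,z)[:2] for x,y in zip(xs,ys)])-ax
    r=np.hypot(*P.T);k=(r>.03)&(r<.065)&(P[:,0]>-.01);P=P[k];c=P.mean(0);t=P[np.hypot(*P.T)<.048].mean(0)
    return k.sum(),np.degrees(np.arctan2(c[1],c[0])).round(1),np.degrees(np.arctan2(t[1],t[0])).round(1),r[k].min().round(4),r[k].max().round(4)
def tick(s,z=.045):  # wide white tick / whole black disc centre
    g=s["frame"].max(2);u=proj(s,[*ax,z]);m=((g<85)).astype(np.uint8);yy,xx=np.nonzero(m)
    P=np.array([atz(s,x,y,z)[:2] for x,y in zip(xx,yy) if abs(x-u[0])<70 and abs(y-u[1])<70])-ax
    r=np.hypot(*P.T);P=P[r<.054];e,_=None,None
    return cv2.minEnclosingCircle((P*1e3).astype(np.float32))
s=snapshot("wrist")
for q in [pickle.load(open("w1.pkl","rb")),pickle.load(open("w2.pkl","rb")),s,snapshot("side"),snapshot("scene")]:
    print(idx(q),idx(q,.048)); 
print(tick(s),tick(pickle.load(open("w2.pkl","rb"))));where()
E
```

```text
t: 53.4
position: [0.5707, 0.2255, 0.1986]
tcp_rot: [-179.9, -0.1, 176.7]
wrist_force: [0.6, -0.3, 0.0]
opening: 0.0552
finger_force: 0.0
(np.int64(66), np.float64(-44.8), np.float64(-42.9), np.float64(0.0433), np.float64(0.0608)) (np.int64(66), np.float64(-45.6), np.float64(-43.9), np.float64(0.0429), np.float64(0.0603))
(np.int64(168), np.float64(-46.8), np.float64(-43.9), np.float64(0.0432), np.float64(0.0648)) (np.int64(171), np.float64(-47.9), np.float64(-44.2), np.float64(0.0425), np.float64(0.065))
(np.int64(152), np.float64(-43.4), np.float64(-43.3), np.float64(0.0452), np.float64(0.0632)) (np.int64(152), np.float64(-43.8), np.float64(-43.9), np.float64(0.0445), np.float64(0.0624))
(np.int64(25), np.float64(-36.8), np.float64(-33.8), np.float64(0.0402), np.float64(0.059)) (np.int64(25), np.float64(-39.5), np.float64(-36.8), np.float64(0.0404), np.float64(0.0594))
(np.int64(25), np.float64(-49.1), np.float64(-50.5), np.float64(0.0386), np.float64(0.0601)) (np.int64(25), np.float64(-48.5), np.float64(-49.1), np.float64(0.0397), np.float64(0.0612))
((-2.228602170944214, -0.5279942154884338), 51.99989318847656) ((-0.24865345656871796, -1.2198765277862549), 49.326133728027344)
chassis mm 0.2 118.5 199.6 yaw 176.66 f [-0.6 -0.1  0.1] open 0.0556
```

Run:
```python
from h import *
import pickle
ax=np.array([.571,.2267])
g=np.array([*(ax+.05*np.array([np.cos(-.768),np.sin(-.768)])),.047])
def cen(s,hint):
    hsv=cv2.cvtColor(s["frame"],cv2.COLOR_RGB2HSV);m=cv2.inRange(hsv,(12,80,110),(38,255,255))
    n,l,st,c=cv2.connectedComponentsWithStats(m);u=proj(s,g)
    i=min((i for i in range(1,n) if st[i,4]>=8),key=lambda i:np.linalg.norm(c[i]-u));return u.round(1),c[i].round(1),st[i,4]
S=[pickle.load(open("w1.pkl","rb")),pickle.load(open("w2.pkl","rb")),snapshot("wrist"),snapshot("side"),snapshot("scene")]
C=[cen(s,0) for s in S]
for c in C: print(c)
for sel in([0,1,2,3,4],[1,2,3],[3,4],[2,4]):
    t=tri([(S[i],*C[i][1]) for i in sel]);d=t[:2]-ax;print(sel,t.round(4),np.degrees(np.arctan2(d[1],d[0])).round(1),np.hypot(*d).round(4))
# dial knob check: same for known chassis point
t=np.array([tri([(S[3],*(proj(S[3],ch(.0825,.18,.044))))])]) if 0 else None
```

```text
(array([313.9, 224.1]), array([312.7, 225.5]), np.int32(124))
(array([251.9, 233.4]), array([249.5, 235.9]), np.int32(177))
(array([252.2, 235.6]), array([249.4, 239.1]), np.int32(163))
(array([268.7, 168.3]), array([269.1, 167.3]), np.int32(28))
(array([350. , 229.2]), array([348.6, 228.5]), np.int32(28))
[0, 1, 2, 3, 4] [0.6072 0.1894 0.0522] -45.8 0.052
[1, 2, 3] [0.6075 0.19   0.0524] -45.2 0.0518
[3, 4] [0.6069 0.1879 0.0531] -47.2 0.0529
[2, 4] [0.6078 0.1884 0.0524] -46.2 0.0531
```

```bash
python3 -m jog '[[[0,0.0012,0,0.13,0.65],[0,0,0,0.13,0.65],[0,0,0,0.13,0.65],[0,0,0,0.13,0.65],[0,0,0,0.13,0.65],[0,0,0,0.132,0.65],[0,0,0.04,0,0.65],[0,0,0.02,0,0.65],[0,0,0,0,0.65],[0,0,0,0,0.65]]]'; python3 -c "
from h import *
where();print(read_state()['position'],read_state()['qpos'])"
```

```text
t: 54.7
position: [0.5712, 0.2274, 0.1404]
tcp_rot: [180.0, 0.0, 131.9]
wrist_force: [-0.9, 0.2, 0.3]
opening: 0.0555
finger_force: 0.0
chassis mm 0.2 120.7 140.4 yaw 131.93 f [-0.9  0.2  0.3] open 0.0555
[0.57121757 0.22741113 0.14035539] [ 1.82665479e+01  2.06413537e+01  7.26942140e+01  2.24852120e-03
  8.66323458e+01 -2.36593696e+01]
```

```bash
python3 -m jog '[[[0,0,0.03,0,0.65],[0,0,0.027,0,0.65],[0,0,0,0,0.65],[0,0,0,0,0],[0,0,0,0,0],[0,0,0,0,0],[0,0,0,0,0],[0,0,0,0,0],[0,0,0,0,0]]]'
python3 -m jog '[[[0,0,0,0.14,0],[0,0,0,0.14,0],[0,0,0,0.14,0],[0,0,0,0.14,0],[0,0,0,0.14,0],[0,0,0,0.14,0],[0,0,0,0.14,0],[0,0,0,0.14,0],[0,0,0,0.14,0],[0,0,0,0.14,0]]]'
python3 -m jog '[[[0,0,0,0.14,0],[0,0,0,0.14,0],[0,0,0,0.14,0],[0,0,0,0.14,0],[0,0,0,0.14,0],[0,0,0,0.14,0],[0,0,0,0.14,0],[0,0,0,0.14,0],[0,0,0,0.14,0],[0,0,0,0.14,0]]]'
python3 -m jog '[[[0,0,0,0.14,0],[0,0,0,0.1,0],[0,0,0,0.044,0],[0,0,0,0,0],[0,0,0,0,0]]]'
```

```text
t: 55.6
position: [0.571, 0.2269, 0.0854]
tcp_rot: [-180.0, 0.1, 131.9]
wrist_force: [-8.5, -5.5, 9.5]
opening: 0.0117
finger_force: 59.9
t: 56.6
position: [0.5723, 0.2268, 0.0854]
tcp_rot: [179.8, -0.1, 51.4]
wrist_force: [-0.6, -4.2, 6.0]
opening: 0.0117
finger_force: 59.3
t: 57.6
position: [0.5725, 0.2255, 0.0854]
tcp_rot: [180.0, -0.3, -28.9]
wrist_force: [-0.6, -11.0, 7.0]
opening: 0.0117
finger_force: 59.6
t: 58.1
position: [0.5723, 0.2253, 0.0854]
tcp_rot: [180.0, -0.3, -44.9]
wrist_force: [-1.7, -11.1, 7.2]
opening: 0.0116
finger_force: 59.7
```

```bash
python3 -m jog '[[[0,0,0,0.015,0],[0,0,0,0,0],[0,0,0,0,0.6],[0,0,0,0,0.6],[0,0,0,0,0.6],[0,0,-0.04,0,0.6],[0,0,-0.04,0,0.6],[0,0,-0.04,0,0.6],[0,0,0,0,0.6],[0,0,0,0,0.6]]]'
python3 - <<'E'
from h import *
import pickle
s=snapshot("wrist");pickle.dump(s,open("w20.pkl","wb"));where()
u=proj(s,[.5718,.2262,.05]).astype(int);print(u)
x0,y0=u[0]-70,u[1]-55;print(x0,y0)
cv2.imwrite("pics/w20c.png",cv2.resize(s["frame"][max(y0,0):y0+120,x0:x0+140,::-1],None,fx=5,fy=5,interpolation=cv2.INTER_CUBIC))
E
```

```text
t: 59.1
position: [0.5713, 0.228, 0.2039]
tcp_rot: [-179.8, -0.1, -45.6]
wrist_force: [0.2, 0.2, -0.8]
opening: 0.0513
finger_force: 0.0
chassis mm -0.3 121.0 202.0 yaw -45.6 f [-0.2  0.8 -0.4] open 0.0514
[284 197]
214 142
```

View pics/w20c.png

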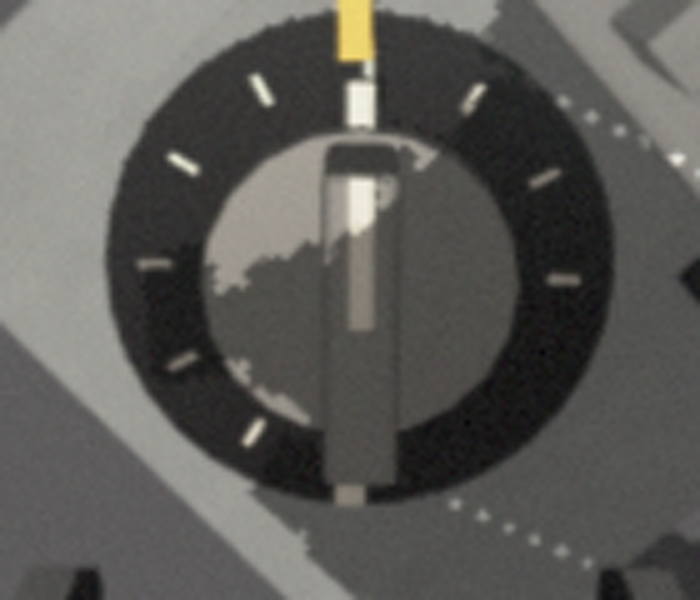

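The pointer nose (361,103) sits in line with the brass tab (356,30) to within about a degree. I'll check subpixel.

Run:
```python
from h import *
import pickle
s=pickle.load(open("w20.pkl","rb"));f=s["frame"].astype(float)
def col(r0,r1,w):
    a=w[r0:r1,275:297].mean(0);a=a-np.median(a);a=np.clip(a-a.max()*.3,0,None);return 275+(a*np.arange(22)).sum()/a.sum()
gold=f[:,:,0]-f[:,:,2]
ci=[(r,col(r,r+2,gold)) for r in(142,145,148,151)];cn=[(r,col(r,r+2,f[:,:,2])) for r in(159,161,163,165)];cl=[(r,col(r,r+3,f[:,:,2])) for r in(179,184,190,198)]
print(ci,cn,cl)
ax=np.array([.5718,.2262]);A=lambda q:np.degrees(np.arctan2(*(q[:2]-ax)[::-1])).round(2)
print("idx",[A(atz(s,c,r+.5,.052)) for r,c in ci],"nose",[[A(atz(s,c,r+.5,z)) for z in(.057,.07)] for r,c in cn],"line",[atz(s,c,r+1,.087).round(4) for r,c in cl])
L=[atz(s,c,r+1,.087) for r,c in cl];d=L[0]-L[-1];print("line dir",np.degrees(np.arctan2(d[1],d[0])))
```

```text
[(142, np.float64(284.4640357698289)), (145, np.float64(284.571189279732)), (148, np.float64(284.6034482758621)), (151, np.float64(284.69379504306556))] [(159, np.float64(285.72639068564035)), (161, np.float64(285.6938050825704)), (163, np.float64(285.69194024665626)), (165, np.float64(285.67787248847526))] [(179, np.float64(285.7349585766671)), (184, np.float64(285.5686093123651)), (190, np.float64(284.5627466456196)), (198, np.float64(285.79641185647426))]
idx [np.float64(-45.14), np.float64(-45.23), np.float64(-45.25), np.float64(-45.34)] nose [[np.float64(-46.71), np.float64(-46.56)], [np.float64(-46.72), np.float64(-46.57)], [np.float64(-46.79), np.float64(-46.62)], [np.float64(-46.84), np.float64(-46.65)]] line [array([0.589 , 0.2077, 0.087 ]), array([0.5862, 0.2108, 0.087 ]), array([0.5832, 0.215 , 0.087 ]), array([0.5777, 0.2192, 0.087 ])]
line dir -45.27551588281174
```

The pointer is about 1.4° past the tab (clockwise), so I'll nudge it back.

```bash
python3 -m jog '[[[0,0,0.04,0,0.6],[0,0,0.04,0,0.6],[0,0,0.038,0,0.6],[0,0,0,0,0.6],[0,0,0,0,0],[0,0,0,0,0],[0,0,0,0,0],[0,0,0,0,0],[0,0,0,0,0],[0,0,0,0,0]]]'
python3 -m jog '[[[0,0,0,-0.022,0],[0,0,0,0,0],[0,0,0,0,0],[0,0,0,0,0.6],[0,0,0,0,0.6],[0,0,0,0,0.6],[0,0,-0.04,0,0.6],[0,0,-0.04,0,0.6],[0,0,-0.04,0,0.6],[0,0,0,0,0.6]]]'
python3 -m jog '[[[0,0,0,0,0.6],[0,0,0,0,0.6]]]'
python3 - <<'E'
from h import *
s=snapshot("wrist");where();f=s["frame"].astype(float)
ax=np.array([.5718,.2262])
gold=f[:,:,0]-f[:,:,2]
def pts(w,r0,r1,z,a0=-46):
    out=[]
    for r in np.arange(r0,r1,.002):
        y=np.arange(-.006,.006,.0002);e=np.radians(a0);er=np.array([np.cos(e),np.sin(e)]);et=np.array([-er[1],er[0]])
        p=np.array([proj(s,[*(ax+r*er+t*et),z]) for t in y],np.float32);g=cv2.remap(w.astype(np.float32),p[:,:1].copy(),p[:,1:].copy(),1).ravel()
        g=np.clip(g-.5*(g.max()+np.median(g)),0,None);out.append((float(round(r*1e3)),float(round((g*y).sum()/g.sum()*1e3,2))))
    return out
print("idx",pts(gold,.042,.056,.052));print("nose",pts(f[:,:,2],.030,.040,.06))
E
```

```text
t: 60.15
position: [0.571, 0.2269, 0.0873]
tcp_rot: [180.0, -0.1, -45.6]
wrist_force: [-7.3, -5.7, 7.0]
opening: 0.0117
finger_force: 59.8
t: 61.15
position: [0.5733, 0.2284, 0.2127]
tcp_rot: [-179.3, -0.3, -44.4]
wrist_force: [0.3, 0.5, 1.5]
opening: 0.0512
finger_force: 0.0
t: 61.35
position: [0.5705, 0.2274, 0.2032]
tcp_rot: [179.9, 0.1, -44.4]
wrist_force: [0.5, 0.2, -0.9]
opening: 0.0511
finger_force: 0.0
chassis mm -0.6 120.6 202.7 yaw -44.36 f [ 0.2 -0.8 -0. ] open 0.0511
idx [(42.0, 1.45), (44.0, 0.98), (46.0, 0.97), (48.0, 1.03), (50.0, 1.09), (52.0, 1.07), (54.0, 1.18)]
nose [(30.0, 0.53), (32.0, 0.51), (34.0, 0.52), (36.0, 0.59), (38.0, 0.62), (40.0, -1.3)]
```

```bash
python3 -m jog '[[[0,0,-0.04,0,0.6],[0,0,0,0,0.6],[0,0,0,0,0.6]]]'
python3 - <<'E'
from h import *
s=[snapshot("side")]
for b in(.03,-.05,-.13): chk(b,s)
print(hand_in())
E
```

```text
t: 61.7
position: [0.5711, 0.2276, 0.2446]
tcp_rot: [-180.0, -0.0, -44.4]
wrist_force: [-0.2, 0.8, 0.0]
opening: 0.0512
finger_force: 0.0
x@-26 [(50.5, -73), (57.5, 40)] x@26 [(50.5, -69), (58.0, 37)]
y@x42 [(-30.5, 26), (31.5, -28)] y@-30 [(-27.5, 34), (-3.5, -38), (1.5, -36), (21.0, 32), (29.5, -66)]
x@-26 [(49.5, -83), (57.0, 42)] x@26 [(49.5, -73), (58.0, 49)]
y@x42 [(-29.5, 36), (31.0, -27)] y@-30 [(-28.5, 39), (30.0, -40)]
x@-26 [(50.0, -92), (57.0, 49)] x@26 [(50.0, -73), (56.5, 52)]
y@x42 [(-30.5, 33), (31.5, -38)] y@-30 [(-30.0, 38), (30.5, -47)]
the job is handed in; nothing more can be done
None
```

The job is handed in at about 62 s: I turned the selector to off first, then fitted all three aluminium covers (they measure flat and flush) and set the pointer within about half a degree of the brass tab, leaving everything else alone; the hand-in returned no verdict.

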